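# Couple the column holder to its ball post

### The job

Mount the column holder on the ball post: raise the holder's latch handle right up, then set its socket gently down over the ball until the holder sits flat on the post's round plate, and only then press the handle fully down to lock it. Nobody has measured how high the post is set, so feel for the seat, do not let it drop, never press hard, and leave everything else alone.

Things in the scene. Friction and masses are not known exactly. Their poses are not given: they have to be found in the camera images.
- holder: Loose grey column holder, 0.6 to 1 kg, upright on the bench. Origin: centre of its socket's mouth, on the flat underside; z up. The socket is an upside-down round cup, 60 mm wide, 54 mm tall, bore 39 mm wide, 46 mm deep, open below. Mass centre about 23 mm from the origin towards -x. A tongue runs to -x, the latch handle to +x. It may sit on the post at any yaw.
- tongue (a point): Middle of the top face of the holder's tongue, the place to grip it: x = -50 mm, 40 mm up in the holder's frame. The tongue is a straight bar from the cup to x = -88 mm, 24 mm wide along y, solid down to the underside, its sides free for fingers.
- tube (a point): Middle of the steel tube fixed across the tongue's end: 150 mm long along the holder's y, 13 mm thick (18 mm at the ends), at x = -97 mm, 28 mm up.
- latch_hinge (a point): Point on the latch handle's hinge axis, which runs along the holder's y: x = 36 mm, 58 mm up in the holder's frame, between two small cheeks on the cup. The holder is light: a firm grip on the handle that does not turn with it, or is not led round this axis, tips the holder up instead.
- latch (a joint): Latch handle angle, rad: 0 = fully down, level, pointing to the holder's +x (locked); 0.9 = right up. Starts at 0 to 0.12. Friction 0.08 N m, no spring: stays where left; 1 to 2 N moves its end. It turns a tooth below the hinge: handle down, it reaches under the ball (and bars the way in); handle up, it is clear. If the holder is not fully seated the handle will not go home.
- latch_end (a point): Point on the upper face of the latch handle near its free end, 80 mm from the hinge axis, 8 mm above the handle's underside, which lies in the plane of the axis. The handle is a flat bar 88 mm long from the axis, 14 mm wide (black end pad 18 mm, 10 mm thick), 8 mm thick, free on both sides. Down, this point is at x = 116 mm, 66 mm up in the holder's frame.
- post: Ball post, fixed. Origin: centre of the underside of its foot (130 mm square, 12 mm thick), z up. Straight above: a sleeve, an inner column with a flat round plate 120 mm wide, 8 mm thick, and on it an 18 mm neck and a steel ball 36 mm wide, centre 26 mm, top 44 mm above the plate. Plate and ball are clamped at an unmeasured height: plate top 60 to 86 mm above the origin.
- sleeve_top (a point): Centre of the top of the post's fixed sleeve (48 mm wide), on the post's axis, 40 mm above the post's origin; the unmeasured height starts above it. Seated, the holder's underside lies flat on the plate with the ball inside the cup, 1.5 mm free all round, and stands there by itself. On the way the cup may rub on the ball and feel stopped, its weight not yet carried.
- amber_bottle: Bystander: amber bottle with orange cap, 68 mm wide, 130 mm tall; origin under its centre.
- jar: Bystander: clear jar with white cap, 56 mm wide, 75 mm tall; origin under its centre.
- vial_rack: Bystander: white block with six holes, 60 x 80 x 30 mm; origin under its centre.
- wrench: Bystander: flat steel wrench 130 mm long, lying on the bench; origin under its middle.
There are look-alikes about, which are no part of the job. Leave any purple look-alike of the post alone.

How it is judged:
On the way, in this order (a step that is already met when the one before it is completed fails the run):
1. the latch handle is raised right up (above 0.65 rad) while the holder is still off the post (value of joint latch above 0.65 rad and horizontal distance between holder and post above 0.05 m), for 0.2 s.
2. the holder is seated on the post: over the ball, upright and resting on the plate, handle still up (above 0.5 rad) (horizontal distance between holder and post below 0.005 m and angle between holder's own z axis and vertical below 0.05 rad and z of holder in the frame of post below 0.09 m and contact force between holder and post above 2 N and value of joint latch above 0.5 rad), for 0.2 s.
At the end, for the whole second after the job is handed in: The holder stands at rest on the post by itself, its socket over the ball (within 5 mm of the post's axis), upright within 0.05 rad, its weight on the post (over 2 N), its underside 55 to 90 mm above the post's origin, and the latch handle is fully down (below 0.06 rad) (value of joint latch below 0.06 rad and horizontal distance between holder and post below 0.005 m and angle between holder's own z axis and vertical below 0.05 rad and z of holder in the frame of post between 0.055 and 0.09 m and contact force between holder and post above 2 N and linear speed of holder below 0.02 m/s); the robot touches nothing.
It fails at once if the holder is pressed, bumped or dropped onto the post with more than 30 N (contact force between holder and post above 30 N).
It fails at once if the holder is let drop, or driven down over the ball, faster than 0.2 m/s (horizontal distance between holder and post below 0.03 m and z of holder in the frame of post below 0.1 m and linear speed of holder above 0.2 m/s).
It fails at once if the holder is tipped over (more than 0.5 rad) (angle between holder's own z axis and vertical above 0.5 rad).
It fails at once if a bystander is moved more than 30 mm (distance of any of amber_bottle, jar, vial_rack, wrench from where it was at the start of the episode above 0.03 m).
It also fails if it takes over 72 s, if anything falls off the work surface, if the arm or the gripper's body presses on something with over 40 N, if the wrist force passes 120 N, or if a joint passes its speed limit or range.

### The arm

A 6-joint arm with a two-finger parallel gripper is mounted at the origin on the work surface. World frame = base frame: x ahead of the robot, y to its left, z up, the work surface at z = 0. Lengths are in m, angles in rad, forces in N, time in s.
With the tool pointing down it reaches from about 0.35 to 0.775 m from the base axis. Payload 7.3 kg.
Tool frame: the origin (TCP) lies at the very end of the fingers, on their centre line; the grasp point (between the pads) lies 19 mm behind it; x points along the fingers, y is the direction in which the jaws open and shut, and the axes are right-handed (so a half turn about x gives the same grasp; the last joint's range is limited). The gripper opens to 92 mm and grips with 3 to 60 N. Pads are 19 mm wide; open, the fingers measure 130 mm over their backs; the gripper's body (75 mm by 190 mm) begins 47 mm behind the grasp point.
Start: joints at [-1.263, 0.342, 1.524, -0, 1.275, -0.146], TCP at [0.23, -0.472, 0.227] pointing down, gripper open.
Joint ranges: [-2.53, 2.53], [-0.77, 2.02], [0.04, 2.7], [-1, 4.14], [0.28, 2.66], [-3.11, 3.11]. Speed limits (rad/s): [2.57, 2.57, 3.14, 3.14, 3.14, 3.14].

### API

Orientations are given as [roll, pitch, yaw] about the fixed x, y, z axes, in that order (R = Rz(yaw) Ry(pitch) Rx(roll)).
In Python, from cell import robot gives the robot as it stands.
- The arm moves only by the tool play_rows, never from a script. Its argument "moves" is a list that holds one entry, the list of rows, each a list of 5 numbers: the shift along the tool's x, y, z in m, then the turn about the tool's x in degrees, then the opening, from -1 (shut) to 1 (fully open), so that 0 is half open. A call has exactly 10 rows; each row shifts and turns the pose as measured when the row begins, along the tool's axes as they then stand; what a row does not reach is not made up. A row lasts 1/10 s, in which the tool goes at most 50 mm and 8.59 degrees, less where a joint would pass 70% of its speed; a pose out of reach is approached as far as the arm can. A call with a gripper value outside its range is refused whole. The fingers move at their own pace and stop on an object; "grip_force" is the grip in N (left out, the last holds). Time passes only in rows, so rows that do not move let the fingers close, or fill a call up. It gives the time, the measured TCP pose, the force and the opening at its end, in the units of the state.
- robot.observe(): the state, without advancing time (a new reading comes with each control period).
- robot.read_camera(name): name is "scene" or "top" or "wrist"; returns the picture (400x640x3 uint8, red, green, blue); there is no depth.
- robot.get_calibration(name): a dict with "mtx" (3x3 intrinsics, pixels), "k1" (the pictures are not rectified: a ray, as slopes to the right and down, at radius r is drawn at 1 + k1 r^2 times it, then the intrinsics apply), "view" (4x4, takes a point from world to camera coordinates). Camera axes: x right, y up, looking along -z (the intrinsics and any distortion apply to the point x, -y, -z); pixel columns grow to the right and rows downward; lengths in m; the calibration is good to about 2 mm. A picture is of the moment at which its call begins: read the wrist's pose just before it. get_calibration takes no time and is no camera call; for the wrist camera it gives the pose at the moment of the call.
- robot.hand_in(): hands the job in, once; it reports no verdict.
Trained networks look in the newest picture that a camera, given by its name, has taken for a name from the list of things; names that differ only in an ending like _2 or _b are one class to them, and where a whole thing is asked for, a point or a joint stands for the part that bears it (a point fixed in the world has none). Each returns a list of dicts, best first, with "score" (0 to 1); they miss things now and then, are a little off and sometimes report something else, mostly with a low value. They report only what shows in the picture. A call takes as long as a camera call. They do not tell look-alikes from the thing itself.
- robot.spot_in(camera, label): "point" ([column, row] in pixels, amid what is visible of it).
The state is a dict: "time": time; "qpos": joint angles; "qvel": joint speeds; "joint_efforts": joint torques, N m; "tool_pos": TCP position; "tool_rot": TCP orientation; "contact_force": force on the tool from outside, world axes, zero at the start; "torque": the same for the moment, N m; "opening": finger opening in m.
Only numpy, scipy, OpenCV 4.12 (cv2) and the standard library are available. Lean on these libraries where they do the work, as an engineer would, in place of code of your own. Each camera call takes 0.05 s, during which the arm holds its last target.

## Working session

There is one attempt and no reset: what is moved stays moved. The work goes in short steps, Python scripts to look and compute and a tool call to move; the robot and the scene stay as the last step left them, time stands still between calls to the robot, and variables do not carry over. Pictures are saved under pics/ and viewed, and the job is handed in when it is done.

Besides the shell and the picture viewer there is one more tool, called after "Call:" in YAML: its name, and indented under it one key for each argument. play_rows: Moves the arm, as the interface text tells. Its arguments: {"type":"object","properties":{"moves":{"type":"array"},"grip_force":{"type":"number"}},"required":["moves"]}

```bash
ls; mkdir -p pics
python3 - <<'E'
from cell import robot
import cv2,json
for n in ["scene","top","wrist"]:
    im=robot.read_camera(n); cv2.imwrite(f"pics/{n}0.png",im[:,:,::-1])
    for l in ["holder","tongue","tube","latch_hinge","latch_end","post","sleeve_top"]:
        r=robot.spot_in(n,l); print(n,l,[( [round(float(x)) for x in d["point"]],round(d["score"],2)) for d in r[:3]])
    c=robot.get_calibration(n); print(c)
s=robot.observe(); print(s)
E
```

```text
pics
scene holder [([255, 171], 0.94)]
scene tongue [([256, 176], 0.61)]
scene tube []
scene latch_hinge [([256, 177], 0.57)]
scene latch_end [([280, 177], 0.6), ([255, 174], 0.49)]
scene post [([410, 273], 0.96), ([389, 208], 0.91), ([454, 218], 0.72)]
scene sleeve_top [([412, 269], 0.84), ([452, 220], 0.8), ([344, 245], 0.64)]
{'mtx': array([[419.35137572,   0.        , 314.65277491],
       [  0.        , 419.35137572, 202.50462004],
       [  0.        ,   0.        ,   1.        ]]), 'k1': -0.06465173597998357, 'view': array([[-0.61937192,  0.78509516, -0.00200458,  0.25711053],
       [-0.67527837, -0.53143013,  0.51145004,  0.33564728],
       [ 0.40047165,  0.31813144,  0.85931068, -1.62117716],
       [ 0.        ,  0.        ,  0.        ,  1.        ]])}
top holder [([415, 194], 0.95)]
top tongue [([415, 195], 0.61)]
top tube [([416, 196], 0.8)]
top latch_hinge [([415, 195], 0.69)]
top latch_end [([380, 206], 0.49)]
top post [([252, 262], 0.93), ([175, 112], 0.77), ([380, 210], 0.71)]
top sleeve_top [([271, 183], 0.95), ([181, 203], 0.91), ([249, 263], 0.87)]
{'mtx': array
[... 1069 characters left out ...]
      1.00000000e+00]])}
{'time': 1.2, 'qpos': array([-1.26301464e+00,  3.42001921e-01,  1.52410007e+00,  2.56540389e-06,
        1.27539075e+00, -1.46040535e-01]), 'qvel': array([ 9.08344488e-04, -1.54402662e-03, -4.53076852e-04, -2.15459651e-03,
        2.16772509e-03,  1.73913850e-05]), 'joint_efforts': array([-1.38491043e-03, -4.31137991e+01, -2.44480455e+01,  7.16084009e-02,
        4.84840537e-02, -2.16068639e-05]), 'tool_pos': array([ 0.23017044, -0.47187881,  0.22673949]), 'tool_rot': array([ 1.44931481,  1.57069638, -1.23845637]), 'contact_force': array([-0.13597762, -0.23362471,  0.73763524]), 'torque': array([ 0.02144346, -0.05339588, -0.04507484]), 'opening': 0.09162804711472905}
```

View pics/scene0.png

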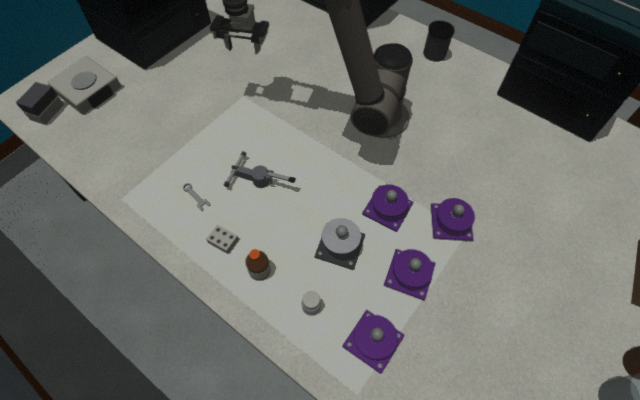

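View pics/top0.png

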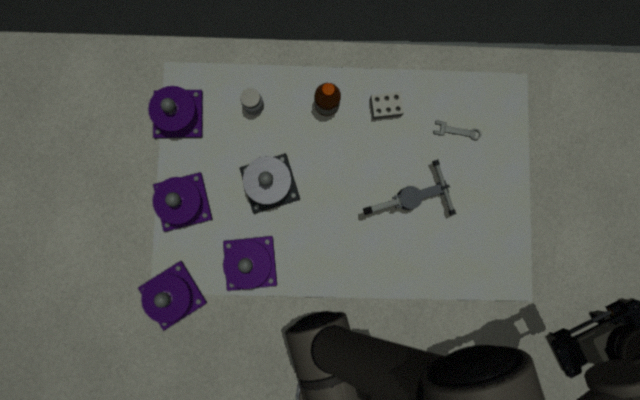

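View pics/wrist0.png

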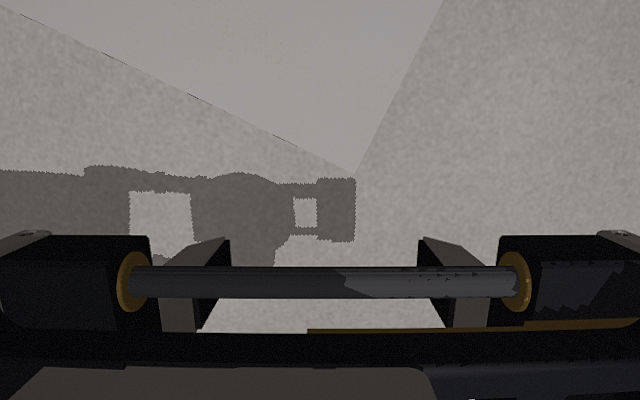

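Grey post is the target (top ≈(268,182), scene ≈(341,240)). The four other posts are purple look-alikes. The holder's cup is at top ≈(410,198). I'll confirm both in an enlarged crop and triangulate.

```bash
cat > h.py <<'E'
from cell import robot
import numpy as np, cv2
from scipy.spatial.transform import Rotation as R
def und(c,p):
    # pixel->slopes right, down
    x=(p[0]-c["mtx"][0,2])/c["mtx"][0,0]; y=(p[1]-c["mtx"][1,2])/c["mtx"][1,1]
    rd=np.hypot(x,y); r=rd
    for _ in range(20): r=rd/(1+c["k1"]*r*r)
    f=r/rd if rd>0 else 1
    return x*f,y*f
def ray(c,p):
    x,y=und(c,p); V=c["view"]; d=V[:3,:3].T@np.array([x,-y,-1.]); o=-V[:3,:3].T@V[:3,3]
    return o,d/np.linalg.norm(d)
def atz(c,p,z):
    o,d=ray(c,p); return o+d*(z-o[2])/d[2]
def proj(c,P):
    q=c["view"][:3,:3]@np.asarray(P,float)+c["view"][:3,3]; x,y=q[0]/-q[2],-q[1]/-q[2]
    f=1+c["k1"]*(x*x+y*y); return np.array([c["mtx"][0,0]*x*f+c["mtx"][0,2],c["mtx"][1,1]*y*f+c["mtx"][1,2]])
def tri(l):
    A=np.zeros((3,3));b=np.zeros(3)
    for o,d in l:
        M=np.eye(3)-np.outer(d,d);A+=M;b+=M@o
    return np.linalg.solve(A,b)
def state():
    s=robot.observe(); r=s["tool_rot"]; M=R.from_euler("xyz",r).as_matrix()
    print("t",round(s["time"],2),"tcp",np.round(s["tool_pos"],4),"x",np.round(M[:,0],3),"y",np.round(M[:,1],3),"F",np.round(s["contact_force"],1),"T",np.round(s["torque"],2),"op",round(s["opening"],4),"q6",round(s["qpos"][5],2)); return s,M
def snap(n,f,crop=None,k=1,marks=()):
    c=robot.get_calibration(n); im=robot.read_camera(n)[:,:,::-1].copy(); cv2.imwrite("pics/raw_"+f,im)
    for P in marks: cv2.circle(im,tuple(int(round(v)) for v in proj(c,P)),2,(0,0,255),-1)
    if crop: x0,y0,x1,y1=crop; im=im[y0:y1,x0:x1]
    im=cv2.resize(im,None,fx=k,fy=k,interpolation=cv2.INTER_CUBIC); cv2.imwrite("pics/"+f,im); return c
E
python3 - <<'E'
from h import *
a=cv2.imread("pics/top0.png")[130:250,220:480]; b=cv2.imread("pics/scene0.png")[140:280,210:380]
cv2.imwrite("pics/c1.png",cv2.resize(a,None,fx=3,fy=3,interpolation=2)); cv2.imwrite("pics/c2.png",cv2.resize(b,None,fx=4,fy=4,interpolation=2))
state()
E
```

```text
t 1.2 tcp [ 0.2302 -0.4719  0.2267] x [ 0. -0. -1.] y [ 0.438 -0.899  0.   ] F [-0.1 -0.2  0.7] T [ 0.02 -0.05 -0.05] op 0.0916 q6 -0.15
```

View pics/c1.png

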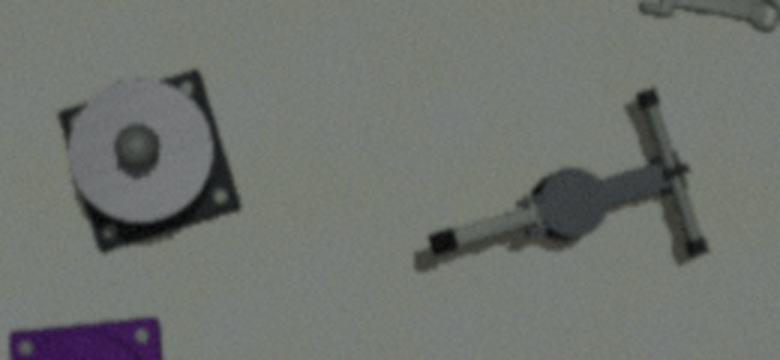

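View pics/c2.png

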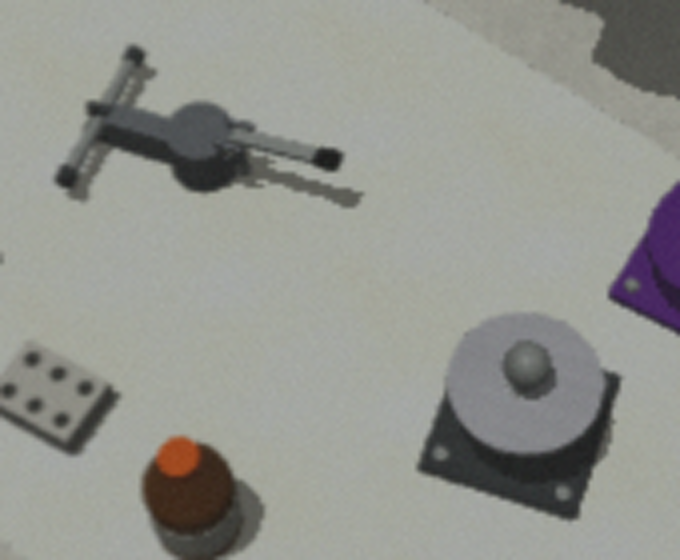

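The crops show the bare grey post (light plate, dark foot) with its ball at top (266,179) and scene (342,232). They also show the only holder: cup at top (410,198), pad at (367,210), tube ends at (436,163) and (452,212). No other holder is visible.

Run:
```python
from h import *
t=robot.get_calibration("top"); s=robot.get_calibration("scene")
for n,a,b in [("ball",(265.7,179.3),(342,232)),("plate",(267.3,180.3),(341.3,235.8)),("cuptop",(410,197.7),(260.5,173)),("tubeA",(436,162.7),(243.5,153.8)),("tubeB",(452,212),(227,184.3)),("pad",(367.3,210.3),(292,179.8))]:
    print(n,np.round(tri([ray(t,a),ray(s,b)]),4))
print("cup54",atz(t,(410,197.7),.054),atz(s,(260.5,173),.054))
print("tube28", atz(t,(436,162.7),.028),atz(t,(452,212),.028),atz(s,(243.5,153.8),.028),atz(s,(227,184.3),.028))
```

```text
ball [0.5412 0.2022 0.0956]
plate [0.5418 0.2013 0.0696]
cuptop [ 0.5094 -0.1634  0.0444]
tubeA [ 0.5674 -0.1724  0.2111]
tubeB [ 0.5014 -0.3799 -0.2461]
pad [ 0.4734 -0.0517  0.0632]
cup54 [ 0.50955932 -0.16284868  0.054     ] [ 0.51297291 -0.15640602  0.054     ]
tube28 [ 0.6060526  -0.23710241  0.028     ] [ 0.477132   -0.27899425  0.028     ] [ 0.47694809 -0.27481852  0.028     ] [ 0.60696819 -0.22964673  0.028     ]
```

Post ball is at ≈(0.541, 0.202), z 0.096, so the plate is at about 0.070. Holder origin is ≈(0.511,-0.161) with yaw ≈108.5°; the cup–tube and cup–pad distances come to 99 and 115 mm, as they should. First I'll turn the tool so the jaws lie along the holder's y.

Call:
play_rows:
  moves:
    - [[0,0,0,-8.5,1],[0,0,0,-8.5,1],[0,0,0,-8.5,1],[0,0,0,-8.5,1],[0,0,0,-8.5,1],[0,0,0,-8.5,1],[0,0,0,-8.5,1],[0,0,0,-8.5,1],[0,0,0,-8.5,1],[0,0,0,-8.5,1]]

```text
time: 2.2
tool_pos: [0.2302, -0.4718, 0.2267]
tool_rot: [1.053, 1.571, -0.13]
contact_force: [-0.2, 0.3, -0.1]
opening: 0.0919
```

```bash
cat > d.py <<'E'
import sys
from h import *
def to(T,yaw=None):
    s,M=state(); d=M.T@(np.array(T)-s["tool_pos"]); print("toolshift mm",np.round(d*1e3,1),"yaw y deg",round(np.degrees(np.arctan2(M[1,1],M[0,1])),2))
if __name__=="__main__": to([float(v) for v in sys.argv[1:4]])
E
python3 d.py 0.475 -0.053 0.2
```

```text
t 2.2 tcp [ 0.2302 -0.4718  0.2267] x [ 0. -0. -1.] y [0.926 0.378 0.   ] F [-0.2  0.3 -0.1] T [-0.03 -0.14  0.04] op 0.0919 q6 -1.65
toolshift mm [  26.8  384.9 -295.3] yaw y deg 22.2
```

Call:
play_rows:
  moves:
    - [[0.002,0.038,-0.029,0,1],[0.002,0.038,-0.029,0,1],[0.002,0.038,-0.029,0,1],[0.002,0.038,-0.029,0,1],[0.002,0.038,-0.029,0,1],[0.002,0.038,-0.029,0,1],[0.002,0.038,-0.029,0,1],[0.002,0.038,-0.029,0,1],[0.002,0.038,-0.029,0,1],[0,0,0,3.7,1]]

```text
time: 3.2
tool_pos: [0.4542, -0.0883, 0.208]
tool_rot: [0.599, 1.564, -0.649]
contact_force: [-0.2, -1.6, -0.2]
opening: 0.0921
```

```bash
python3 d.py 0.475 -0.053 0.2
python3 - <<'E'
from h import *
c=snap("wrist","w1.png")
for l in ["latch_end","holder","latch_hinge"]:
    print(l,robot.spot_in("wrist",l)[:2])
print(proj(c,[.4734,-.0517,.066]), proj(c,[.511,-.161,.054]))
E
```

```text
t 3.2 tcp [ 0.4542 -0.0883  0.208 ] x [ 0.005 -0.004 -1.   ] y [0.948 0.317 0.004] F [-0.2 -1.6 -0.2] T [-0.04 -0.14 -0.02] op 0.0921 q6 -0.68
toolshift mm [  7.9  30.9 -26.9] yaw y deg 18.5
latch_end [{'point': [357.0, 197.2], 'score': 0.59}]
holder [{'point': [355.4, 201.4], 'score': 0.44}]
latch_hinge [{'point': [356.5, 245.1], 'score': 0.82}]
[357.40715186 162.55209932] [354.24492243 277.88938788]
```

View pics/w1.png

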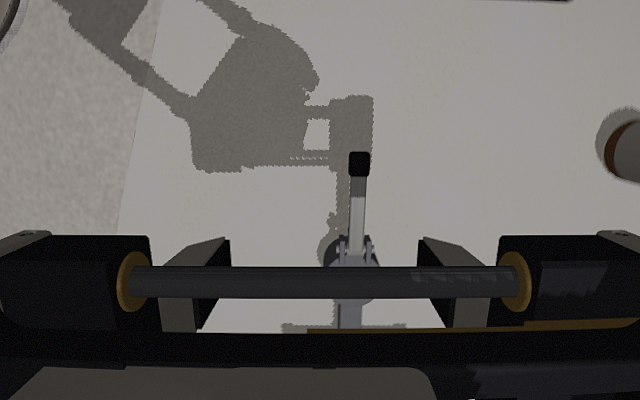

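```bash
python3 - <<'E'
from h import *
t=robot.get_calibration("top"); s=robot.get_calibration("scene"); w=robot.get_calibration("wrist")
a,b,c=ray(t,(367.3,210.3)),ray(s,(292,179.8)),ray(w,(359,164))
print(tri([a,b]),tri([a,c]),tri([b,c]),tri([a,b,c]), atz(w,(359,164),.07))
# cheeks/hinge seen ~ (356,250)
print(atz(w,(356.5,250),.06))
E
python3 d.py 0.4745 -0.0525 0.11
```

```text
[ 0.47343443 -0.05169474  0.06315881] [ 0.47616677 -0.05811176  0.03993897] [ 0.47223178 -0.05548688  0.05907533] [ 0.47316651 -0.05443698  0.06068009] [ 0.47250692 -0.05747359  0.07      ]
[ 0.49930397 -0.13599096  0.06      ]
t 3.4 tcp [ 0.4522 -0.0934  0.2081] x [ 0.004 -0.006 -1.   ] y [0.95  0.314 0.002] F [ 0.1  0.2 -0.4] T [ 0.05 -0.07 -0.02] op 0.0917 q6 -0.68
toolshift mm [ 97.9  33.8 -32.5] yaw y deg 18.28
```

Call:
play_rows:
  moves:
    - [[0.01,0.007,-0.007,0,1],[0.01,0.007,-0.007,0,1],[0.01,0.007,-0.007,0,1],[0.01,0.007,-0.006,0,1],[0.01,0.006,-0.005,0,1],[0.01,0,0,0,1],[0,0,0,0,1],[0,0,0,0,1],[0,0,0,0,1],[0,0,0,0,1]]

```text
time: 4.4
tool_pos: [0.4753, -0.0524, 0.1416]
tool_rot: [0.006, 1.565, -1.249]
contact_force: [-0.7, 0.2, 0.4]
opening: 0.0917
```

```bash
python3 d.py 0.4745 -0.0525 0.046
python3 - <<'E'
from h import *
c=snap("wrist","w2.png")
print(proj(c,[.4734,-.0525,.068]), proj(c,[.511,-.161,.054]))
E
python3 d.py 0.4745 -0.0525 0.046
```

```text
t 4.4 tcp [ 0.4753 -0.0524  0.1416] x [ 0.002 -0.005 -1.   ] y [0.951 0.31  0.   ] F [-0.7  0.2  0.4] T [ 0.02 -0.14 -0.  ] op 0.0917 q6 -0.58
toolshift mm [95.5 -0.8 -0.7] yaw y deg 18.06
[321.22602593 215.80836692] [324.16683775 344.3023492 ]
t 4.45 tcp [ 0.4753 -0.0525  0.1416] x [ 0.002 -0.006 -1.   ] y [0.951 0.31  0.   ] F [ 0.3  0.5 -0.1] T [-0.02 -0.09  0.02] op 0.0918 q6 -0.58
toolshift mm [95.6 -0.8 -0.8] yaw y deg 18.06
```

View pics/w2.png

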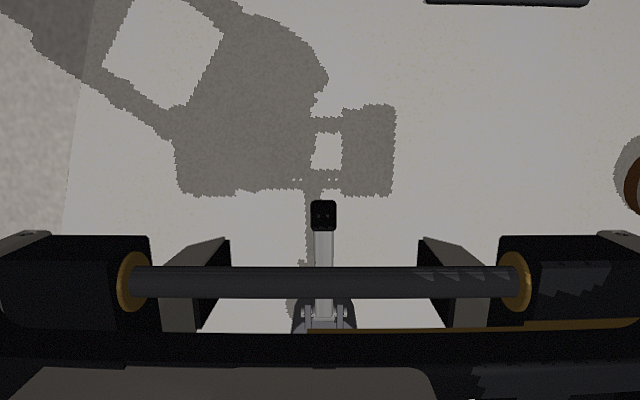

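Run:
```python
from h import *
t=robot.get_calibration("top"); s=robot.get_calibration("scene"); w=robot.get_calibration("wrist")
a,b,c=ray(t,(367.3,210.3)),ray(s,(292,179.8)),ray(w,(323,215))
print(tri([a,c]),tri([b,c]),tri([a,b,c]), atz(w,(323,215),.066))
```

```text
[ 0.47453374 -0.05286182  0.06372228] [ 0.474162   -0.05076211  0.06562012] [ 0.4740161  -0.05176716  0.06439656] [ 0.47462918 -0.05216622  0.066     ]
```

Call:
play_rows:
  moves:
    - [[0.02,0,0,0,1],[0.02,0,0,0,1],[0.02,0,0,0,1],[0.02,0,0,0,1],[0.01,0,0,0,1],[0.006,0,0,0,1],[0,0,0,0,1],[0,0,0,0,1],[0,0,0,0,1],[0,0,0,0,1]]

```text
time: 5.45
tool_pos: [0.4804, -0.0554, 0.0483]
tool_rot: [0.71, 1.553, -0.547]
contact_force: [-0.2, -0.5, -0.0]
opening: 0.0916
```

```bash
python3 d.py 0.4755 -0.0525 0.046
python3 - <<'E'
from h import *
c=snap("wrist","w3.png"); snap("scene","s3.png",(180,80,380,230),4)
E
```

```text
t 5.45 tcp [ 0.4804 -0.0554  0.0483] x [ 0.015 -0.009 -1.   ] y [0.951 0.308 0.012] F [-0.2 -0.5 -0. ] T [ 0.05 -0.09  0.03] op 0.0916 q6 -0.58
toolshift mm [ 2.2 -3.8 -4.3] yaw y deg 17.96
```

View pics/w3.png

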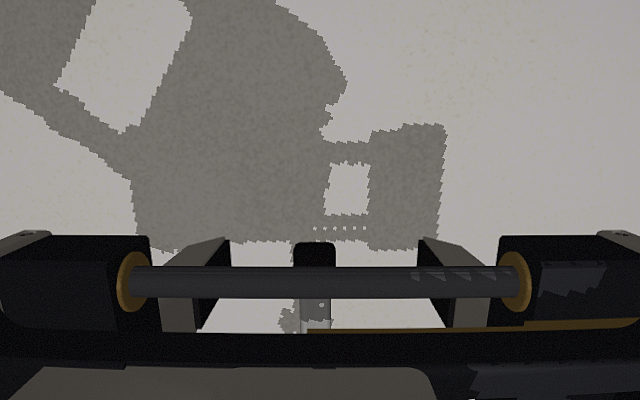

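View pics/s3.png

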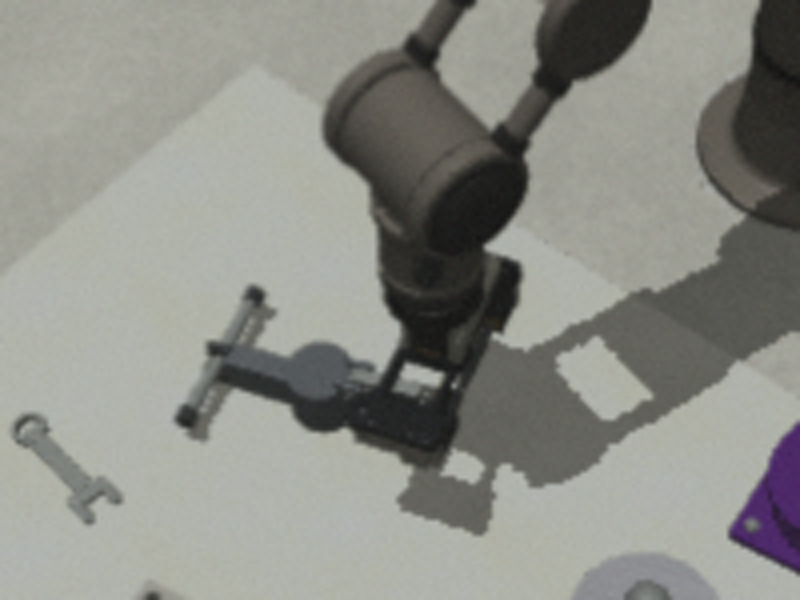

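Call:
play_rows:
  moves:
    - [[0.001,-0.002,-0.002,0.3,1],[0.001,-0.002,-0.002,0,1],[0,0,0,0,1],[0,0,0,0,1],[0,0,0,0,1],[0,0,0,0,1],[0,0,0,0,1],[0,0,0,0,1],[0,0,0,0,1],[0,0,0,0,1]]

```text
time: 6.55
tool_pos: [0.475, -0.0526, 0.0462]
tool_rot: [0.721, 1.553, -0.542]
contact_force: [0.2, -0.7, -0.7]
opening: 0.0923
```

```bash
python3 d.py 0.4755 -0.0525 0.046
```

```text
t 6.55 tcp [ 0.475  -0.0526  0.0462] x [ 0.016 -0.009 -1.   ] y [0.953 0.303 0.012] F [ 0.2 -0.7 -0.7] T [-0.01 -0.09  0.  ] op 0.0923 q6 -0.57
toolshift mm [0.2 0.5 0.1] yaw y deg 17.64
```

Call:
play_rows:
  moves:
    - [[0,0,0,-0.8,-0.4],[0,0,0,0,-0.4],[0,0,0,0,-0.5],[0,0,0,0,-0.55],[0,0,0,0,-0.7],[0,0,0,0,-0.7],[0,0,0,0,-0.7],[0,0,0,0,-0.7],[0,0,0,0,-0.7],[0,0,0,0,-0.7]]
  grip_force: 4

```text
time: 7.55
tool_pos: [0.475, -0.0526, 0.0462]
tool_rot: [0.707, 1.552, -0.541]
contact_force: [-1.1, 0.2, 0.4]
opening: 0.017
```

```bash
python3 d.py 0.4755 -0.0525 0.046
```

```text
t 7.55 tcp [ 0.475  -0.0526  0.0462] x [ 0.016 -0.009 -1.   ] y [0.948 0.317 0.012] F [-1.1  0.2  0.4] T [ 0.01 -0.11  0.01] op 0.017 q6 -0.59
toolshift mm [0.2 0.5 0.1] yaw y deg 18.51
```

Call:
play_rows:
  moves:
    - [[-0.0036,0,0.0003,0,-0.7],[-0.0036,0,0.0004,0,-0.7],[-0.0036,0,0.0006,0,-0.7],[-0.0035,0,0.0007,0,-0.7],[-0.0035,0,0.0009,0,-0.7],[-0.0034,0,0.0011,0,-0.7],[-0.0034,0,0.0012,0,-0.7],[-0.0033,0,0.0014,0,-0.7],[0,0,0,0,-0.7],[0,0,0,0,-0.7]]

```text
time: 8.55
tool_pos: [0.4769, -0.0594, 0.0768]
tool_rot: [0.704, 1.552, -0.544]
contact_force: [0.9, -0.2, -1.5]
opening: 0.0139
```

```bash
python3 d.py 0.475 -0.0526 0.0462
python3 - <<'E'
from h import *
snap("scene","s4.png",(180,80,380,230),4)
E
```

```text
t 8.55 tcp [ 0.4769 -0.0594  0.0768] x [ 0.016 -0.01  -1.   ] y [0.948 0.317 0.012] F [ 0.9 -0.2 -1.5] T [ 0.03 -0.11 -0.04] op 0.0139 q6 -0.6
toolshift mm [30.5  0.  -7.5] yaw y deg 18.49
```

View pics/s4.png

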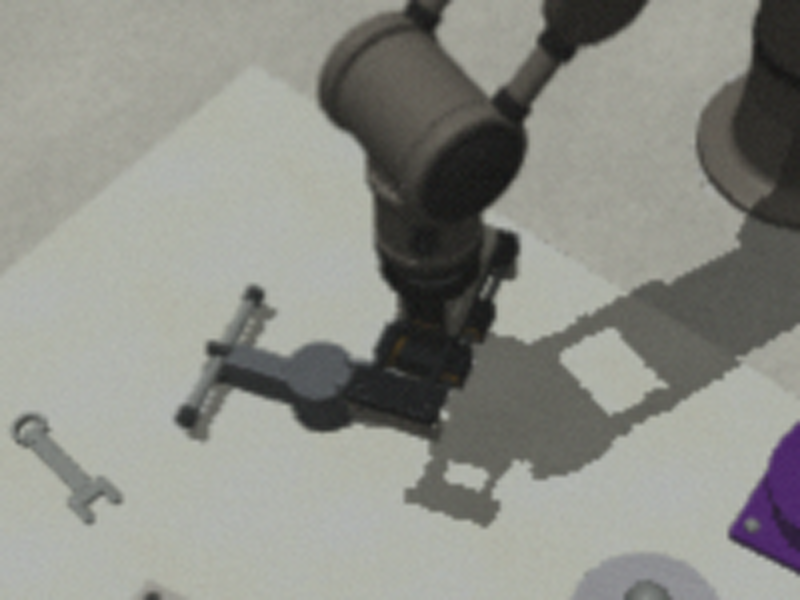

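Run:
```python
from h import *
snap("wrist","w4.png"); snap("top","t4.png",(330,130,490,250),4)
```

```text
(no output)
```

View pics/w4.png

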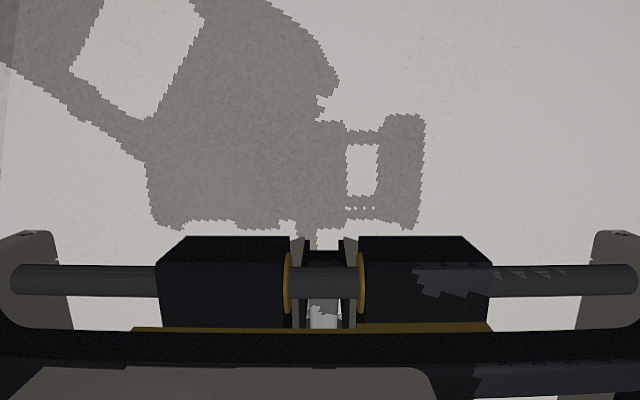

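View pics/t4.png

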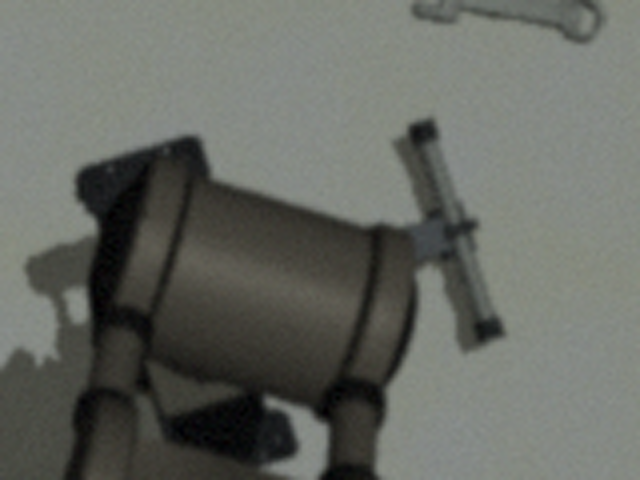

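The 4 N grip slid off the pad, so the handle is still down and the holder hasn't moved. I'll open, go back and grip firmer.

Call:
play_rows:
  moves:
    - [[0,0,0,0,0],[0,0,0,0,0],[0,0,0,0,0],[0.01,0,-0.002,0,0],[0.01,0,-0.002,0,0],[0.01,0,-0.002,0,0],[0.001,0,-0.0015,0,0],[0,0,0,0,0],[0,0,0,0,0],[0,0,0,0,0]]

```text
time: 9.7
tool_pos: [0.4739, -0.0513, 0.0418]
tool_rot: [0.661, 1.555, -0.586]
contact_force: [-0.8, 0.6, 0.6]
opening: 0.046
```

```bash
python3 d.py 0.475 -0.0526 0.0462
python3 - <<'E'
from h import *
snap("wrist","w5.png",(200,180,440,360),3)
E
```

```text
t 9.7 tcp [ 0.4739 -0.0513  0.0418] x [ 0.013 -0.009 -1.   ] y [0.948 0.318 0.01 ] F [-0.8  0.6  0.6] T [ 0.02 -0.1  -0.02] op 0.046 q6 -0.58
toolshift mm [-4.4  0.7  1.6] yaw y deg 18.53
```

View pics/w5.png

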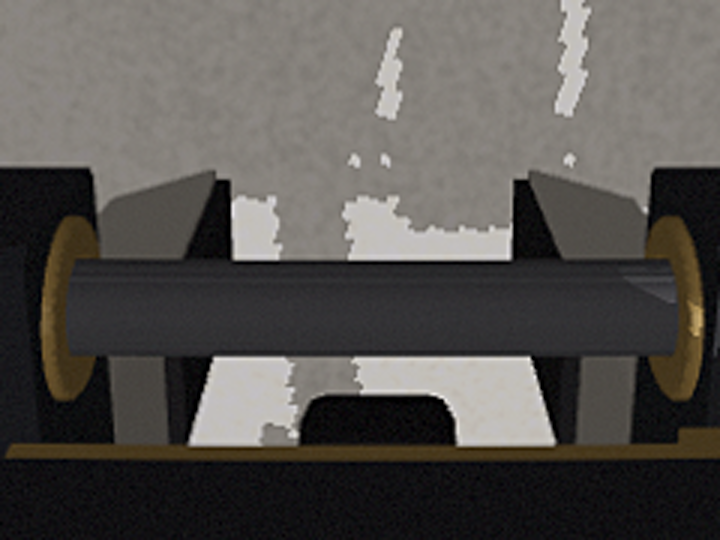

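The pad now appears larger and nearer (52 px wide against 42), so the handle was raised to about 0.4 rad after all. I'll check its height before regripping.

```bash
python3 - <<'E'
from h import *
snap("scene","s6.png",(180,80,380,230),4)
w=robot.get_calibration("wrist")
for z in (.07,.085,.095,.105):
    a=atz(w,(300,312),z);b=atz(w,(352,312),z);m=atz(w,(326,312),z); print(z,np.linalg.norm(a-b),(m-np.array([.511,-.161,0]))@np.array([-.317,.948,0]))
E
python3 d.py 0.4769 -0.0594 0.0768
```

```text
0.07 0.021955288593125653 0.10389811435508335
0.085 0.019384836344277755 0.1133761615703689
0.095 0.01767120151171252 0.11969485971389258
0.105 0.015957566679147227 0.12601355785741628
t 9.8 tcp [ 0.474  -0.0513  0.0419] x [ 0.014 -0.009 -1.   ] y [0.948 0.318 0.01 ] F [ 0.8 -0.1  0.6] T [ 0.03 -0.06  0.06] op 0.0459 q6 -0.58
toolshift mm [-34.8   0.5   9. ] yaw y deg 18.53
```

View pics/s6.png

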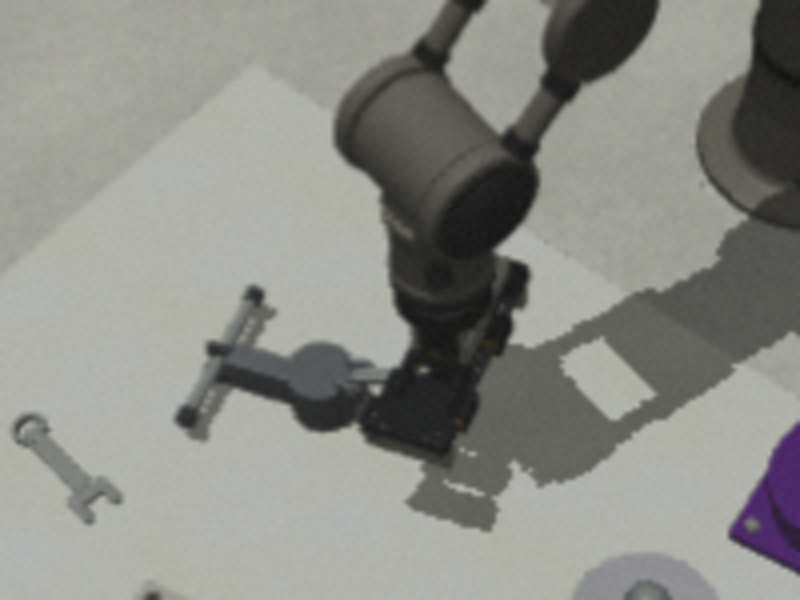

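Call:
play_rows:
  moves:
    - [[-0.011,0,0.003,0,0],[-0.011,0,0.003,0,0],[-0.011,0,0.003,0,0],[0,0,0,0,0],[0,0,0,0,-0.5],[0,0,0,0,-0.9],[0,0,0,0,-0.9],[0,0,0,0,-0.9],[0,0,0,0,-0.9],[0,0,0,0,-0.9]]
  grip_force: 8

```text
time: 10.8
tool_pos: [0.477, -0.0605, 0.0786]
tool_rot: [0.696, 1.553, -0.551]
contact_force: [0.8, 0.8, 1.5]
opening: 0.0137
```

```bash
python3 d.py 0.4769 -0.0594 0.0758
```

```text
t 10.8 tcp [ 0.477  -0.0605  0.0786] x [ 0.016 -0.01  -1.   ] y [0.948 0.318 0.012] F [0.8 0.8 1.5] T [-0.02 -0.11 -0.02] op 0.0137 q6 -0.6
toolshift mm [ 2.8  0.2 -1.1] yaw y deg 18.53
```

Opening is 13.7 mm, so the 14 mm bar is held. Now I'll lead it round the arc to the top.

Call:
play_rows:
  moves:
    - [[-0.0035,0,0.0016,0,-0.9],[-0.0034,0,0.0018,0,-0.9],[-0.0034,0,0.002,0,-0.9],[-0.0033,0,0.0022,0,-0.9],[-0.0031,0,0.0023,0,-0.9],[-0.003,0,0.0025,0,-0.9],[-0.003,0,0.0026,0,-0.9],[-0.0027,0,0.0027,0,-0.9],[0,0,0,0,-0.9],[0,0,0,0,-0.9]]

```text
time: 11.8
tool_pos: [0.4819, -0.0787, 0.1055]
tool_rot: [0.637, 1.555, -0.611]
contact_force: [0.3, -0.0, -3.3]
opening: 0.0137
```

```bash
python3 d.py 0.477 -0.0605 0.0786
python3 - <<'E'
from h import *
snap("scene","s7.png",(180,80,380,230),4)
snap("wrist","w7.png")
E
```

```text
t 11.8 tcp [ 0.4819 -0.0787  0.1055] x [ 0.013 -0.009 -1.   ] y [0.948 0.317 0.009] F [ 0.3 -0.  -3.3] T [ 0.09 -0.03 -0.03] op 0.0137 q6 -0.64
toolshift mm [ 26.7   0.9 -19.1] yaw y deg 18.51
```

View pics/s7.png

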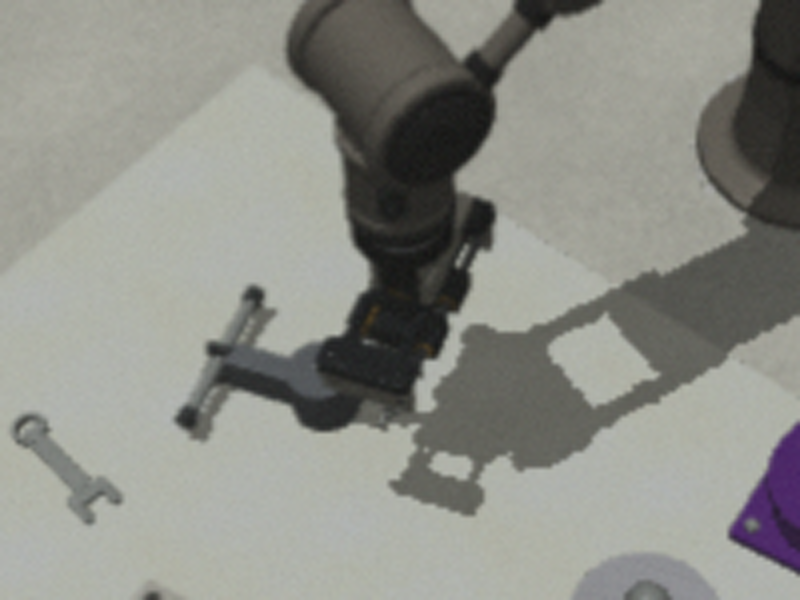

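View pics/w7.png

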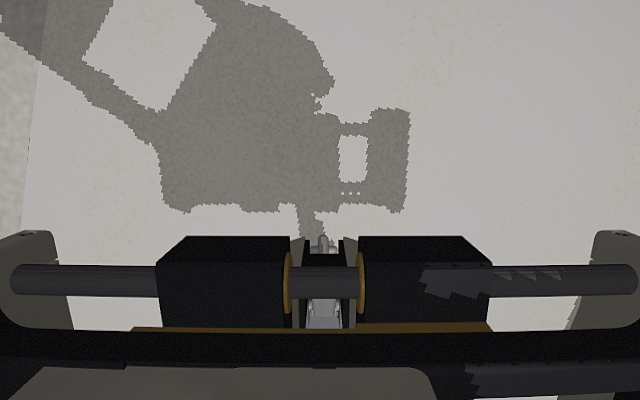

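Call:
play_rows:
  moves:
    - [[-0.0026,0,0.0029,0,-0.9],[-0.002,0,0.0025,0,-0.9],[0,0,0,0,-0.9],[0,0,0,0,-0.4],[0,0,0,0,0],[0,0,0,0,0],[-0.02,0,0,0,0],[-0.03,0,0,0,1],[-0.03,0,0,0,1],[-0.02,0,0,0,1]]

```text
time: 12.9
tool_pos: [0.4808, -0.0823, 0.2116]
tool_rot: [0.476, 1.561, -0.772]
contact_force: [-0.2, 0.8, -1.0]
opening: 0.0652
```

```bash
python3 d.py 0.527 -0.209 0.20
python3 - <<'E'
from h import *
snap("scene","s8.png",(180,80,380,230),4)
snap("wrist","w8.png")
E
```

```text
t 12.9 tcp [ 0.4808 -0.0823  0.2116] x [ 0.007 -0.007 -1.   ] y [0.948 0.318 0.004] F [-0.2  0.8 -1. ] T [-0.03 -0.11 -0.02] op 0.0652 q6 -0.65
toolshift mm [ 12.8   3.4 134.7] yaw y deg 18.54
```

View pics/s8.png

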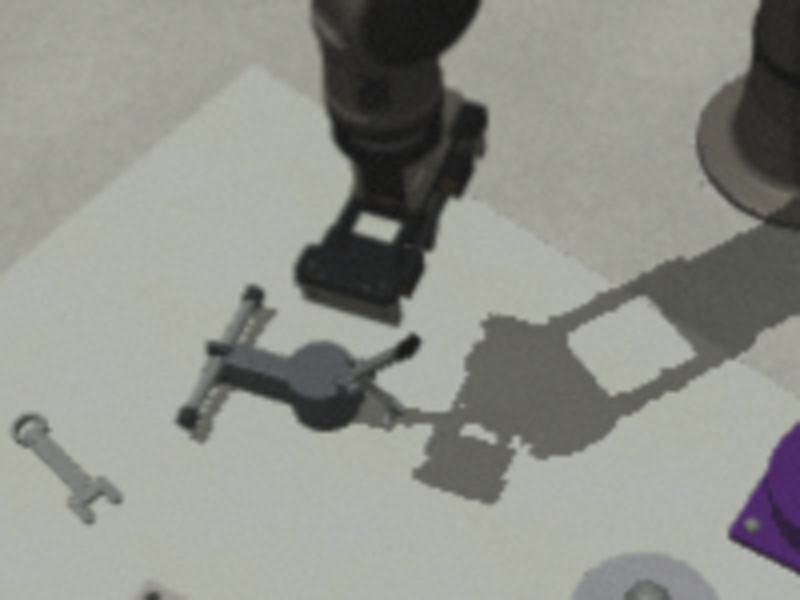

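View pics/w8.png

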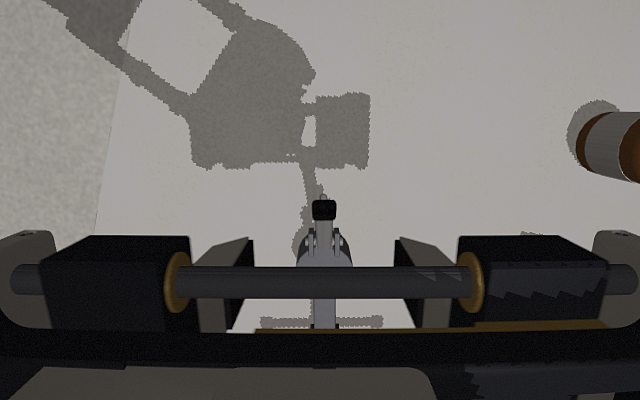

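Run:
```python
from h import *
s=robot.get_calibration("scene"); w=robot.get_calibration("wrist")
o=np.array([.5105,-.1615,0]);hx=np.array([-.317,.948,0])
for th in (.6,.7,.8,.9):
    r=81; P=o+hx*(36+r*np.cos(th)-4*np.sin(th))/1e3+np.array([0,0,(58+r*np.sin(th)+4*np.cos(th))/1e3]); print(th,proj(s,P),proj(w,P))
```

```text
0.6 [286.43821596 170.93520742] [325.45894571 183.39483067]
0.7 [284.82540508 169.38473557] [325.55843744 191.7500671 ]
0.8 [283.04310335 167.87365186] [325.64882503 200.99886423]
0.9 [281.11019525 166.41948847] [325.72795517 211.00968135]
```

The handle's pad shows at scene (282,166) and wrist (324,209). Both match the projection for about 0.88 rad, so it is right up. Next I'll go over the tongue.

Call:
play_rows:
  moves:
    - [[0,0.001,0.02,0,1],[0,0.001,0.02,0,1],[0,0.001,0.02,0,1],[0,0,0.02,0,1],[0,0,0.02,0,1],[0,0,0.02,0,1],[0,0,0.012,0,1],[0,0,0,0,1],[0,0,0,0,1],[0,0,0,0,1]]

```text
time: 14.0
tool_pos: [0.5252, -0.208, 0.2061]
tool_rot: [0.396, 1.568, -0.849]
contact_force: [-0.3, 0.5, -0.5]
opening: 0.092
```

```bash
python3 d.py 0.5257 -0.207 0.20
python3 - <<'E'
from h import *
snap("wrist","w9.png")
s,M=state()
w=robot.get_calibration("wrist")
o=np.array([.5105,-.1615,0]);hx=np.array([-.317,.948,0])
for x,z in ((0,.054),(-.05,.04),(-.097,.041)): print(proj(w,o+hx*x+np.array([0,0,z])))
E
```

```text
t 14.0 tcp [ 0.5252 -0.208   0.2061] x [ 0.002 -0.002 -1.   ] y [0.947 0.32  0.001] F [-0.3  0.5 -0.5] T [ 0.04 -0.12 -0.01] op 0.092 q6 -0.84
toolshift mm [ 6.1  0.8 -0.9] yaw y deg 18.67
t 14.05 tcp [ 0.5252 -0.2079  0.2062] x [ 0.002 -0.002 -1.   ] y [0.947 0.32  0.001] F [-0.3 -0.2 -0.4] T [ 0.04 -0.15  0.03] op 0.0919 q6 -0.84
[324.48075009 138.75148774]
[324.21645165 190.83414891]
[324.05001367 237.57344797]
```

View pics/w9.png

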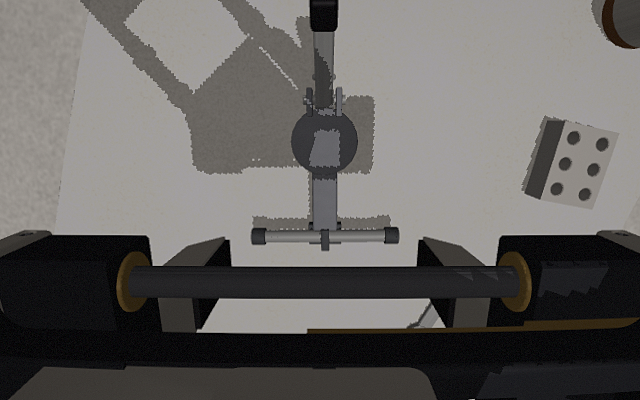

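Run:
```python
from h import *
s,M=state(); w=robot.get_calibration("wrist"); print(w["view"])
c=atz(w,(324.5,140.5),.054); print("cup",c, "tubemid",atz(w,(325,236),.034), "cup in tool", M.T@(c-s["tool_pos"]))
im=cv2.imread("pics/raw_w9.png"); cv2.imwrite("pics/c9.png",cv2.resize(im[90:260,240:410],None,fx=4,fy=4,interpolation=2))
T=s["tool_pos"]-c+np.array([.5412,.2022,.096]);print("T",T, M.T@(T-s["tool_pos"]))
```

```text
t 14.05 tcp [ 0.5252 -0.2079  0.2062] x [ 0.002 -0.002 -1.   ] y [0.947 0.32  0.001] F [-0.3 -0.2 -0.4] T [ 0.04 -0.15  0.03] op 0.0919 q6 -0.84
[[ 0.94738169  0.32009833  0.00223287 -0.43128858]
 [-0.30925645  0.91704957 -0.25175492  0.37901535]
 [-0.08263398  0.23781747  0.96778845 -0.27559914]
 [ 0.          0.          0.          1.        ]]
cup [ 0.5110053  -0.16293957  0.054     ] tubemid [ 0.54244889 -0.25393636  0.034     ] cup in tool [ 0.15204705  0.00074657 -0.04758017]
T [0.55541638 0.15724652 0.24818349] [-0.04280136  0.14559101 -0.33611595]
```

View pics/c9.png

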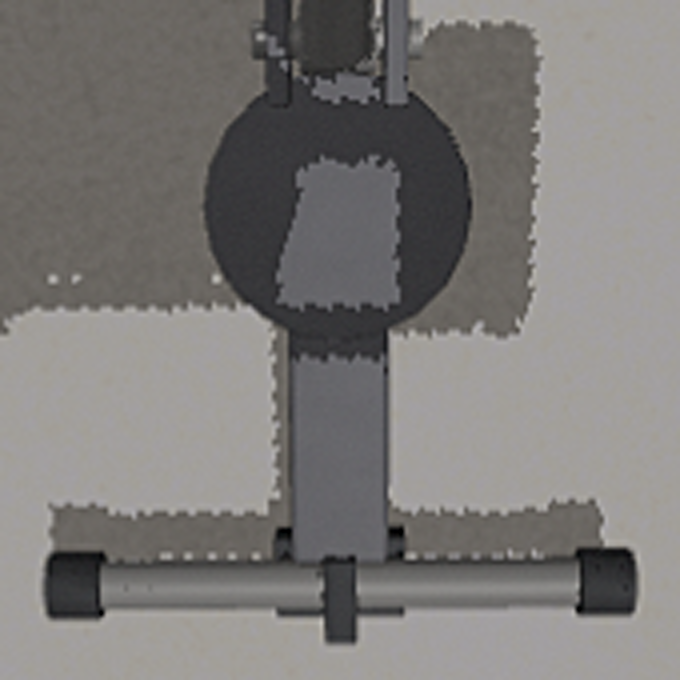

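Cup circle is centred at wrist (324.2,140.9), and the tongue is parallel to the fingers and centred. Before gripping I'll view the ball from the same relative pose, so camera errors cancel.

Call:
play_rows:
  moves:
    - [[-0.006,0.018,-0.042,0,1],[-0.006,0.018,-0.042,0,1],[-0.006,0.018,-0.042,0,1],[-0.006,0.018,-0.042,0,1],[-0.005,0.018,-0.042,0,1],[-0.005,0.018,-0.042,0,1],[-0.005,0.018,-0.042,0,1],[-0.004,0.018,-0.035,0,1],[0,0,0,0,1],[0,0,0,0,1]]

```text
time: 15.05
tool_pos: [0.5528, 0.1691, 0.2517]
tool_rot: [1.11, 1.565, -0.13]
contact_force: [-0.2, -0.3, -0.5]
opening: 0.0919
```

```bash
python3 d.py .5554 .1572 .2482
```

```text
t 15.05 tcp [0.5528 0.1691 0.2517] x [ 0.006 -0.001 -1.   ] y [0.946 0.325 0.005] F [-0.2 -0.3 -0.5] T [-0.03 -0.15  0.03] op 0.0919 q6 -0.17
toolshift mm [ 3.5 -1.4 12.1] yaw y deg 18.96
```

Call:
play_rows:
  moves:
    - [[0.001,0,0.004,0.3,1],[0.001,0,0.004,0,1],[0.001,-0.001,0.003,0,1],[0,0,0,0,1],[0,0,0,0,1],[0,0,0,0,1],[0,0,0,0,1],[0,0,0,0,1],[0,0,0,0,1],[0,0,0,0,1]]

```text
time: 16.05
tool_pos: [0.5552, 0.1523, 0.2483]
tool_rot: [0.87, 1.566, -0.382]
contact_force: [0.6, 0.4, -0.9]
opening: 0.0915
```

```bash
python3 d.py .5554 .1572 .2482;  python3 - <<'E'
from h import *
c=snap("wrist","w10.png",(200,50,450,250),3); print(c["view"])
E
```

```text
t 16.05 tcp [0.5552 0.1523 0.2483] x [ 0.005 -0.002 -1.   ] y [0.95  0.314 0.004] F [ 0.6  0.4 -0.9] T [ 0.01 -0.11 -0.02] op 0.0915 q6 -0.18
toolshift mm [ 0.1  1.7 -4.6] yaw y deg 18.27
[[ 0.94964114  0.31330218  0.0048429  -0.57594146]
 [-0.30203112  0.91937382 -0.25204957  0.06428169]
 [-0.08342012  0.23789393  0.96770221 -0.39907575]
 [ 0.          0.          0.          1.        ]]
```

View pics/w10.png

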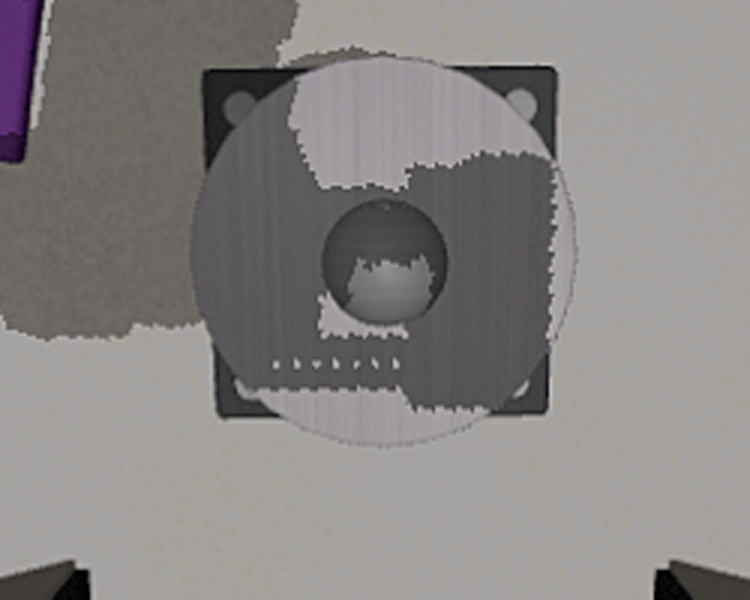

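Run:
```python
from h import *
w=robot.get_calibration("wrist")
V10=w["view"]
V9=np.array([[0.94738169,0.32009833,0.00223287,-0.43128858],[-0.30925645,0.91704957,-0.25175492,0.37901535],[-0.08263398,0.23781747,0.96778845,-0.27559914],[0,0,0,1]])
def size(V,l,r,row,D,cen):
    c=dict(w);c["view"]=V
    a=und(c,(l,row))[0];b=und(c,(r,row))[0]; dep=D/(b-a)
    x,y=und(c,cen); p=V[:3,:3].T@(np.array([x*dep,-y*dep,-dep])-V[:3,3]); return dep,p
f=lambda v,o,k:o+(v+.5)/k-.5
print("cup",size(V9,f(204,240,4),f(471,240,4),141,.060,(324.2,140.9)))
print("plate",size(V10,f(192,200,3),f(577,200,3),133,.120,(327.8,133.6)))
print("ball",size(V10,f(322,200,3),f(448,200,3),137,.036,(328,137)))
c=dict(w);c["view"]=V10
print("ball at z",[(z,atz(c,(328,137),z).round(4)) for z in (.09,.095,.10,.105,.11)])
print("plate at z",[(z,atz(c,(327.8,133.6),z).round(4)) for z in (.07,.075,.08,.085)])
# top cam plate/ball
t=robot.get_calibration("top");s=robot.get_calibration("scene")
print(tri([ray(t,(265.7,179.3)),ray(c,(328,137))]),tri([ray(s,(342,232)),ray(c,(328,137))]),tri([ray(t,(265.7,179.3)),ray(s,(342,232)),ray(c,(328,137))]))
```

```text
cup (np.float64(0.30937683813383243), array([ 0.51099411, -0.16367211,  0.04894858]))
plate (np.float64(0.32121737699212305), array([0.54313753, 0.20330815, 0.07730267]))
ball (np.float64(0.29502351591460996), array([0.5433616 , 0.20172955, 0.10477808]))
ball at z [(0.09, array([0.5439, 0.201 , 0.09  ])), (0.095, array([0.5437, 0.2013, 0.095 ])), (0.1, array([0.5435, 0.2015, 0.1   ])), (0.105, array([0.5434, 0.2017, 0.105 ])), (0.11, array([0.5432, 0.202 , 0.11  ]))]
plate at z [(0.07, array([0.5434, 0.203 , 0.07  ])), (0.075, array([0.5432, 0.2032, 0.075 ])), (0.08, array([0.5431, 0.2034, 0.08  ])), (0.085, array([0.5429, 0.2036, 0.085 ]))]
[0.54338671 0.20125257 0.08941485] [0.54283866 0.20306556 0.09982132] [0.54217912 0.20198429 0.09675301]
```

Run:
```python
from h import *
from scipy.optimize import least_squares
w=robot.get_calibration("wrist"); V10=w["view"]
V9=np.array([[0.94738169,0.32009833,0.00223287,-0.43128858],[-0.30925645,0.91704957,-0.25175492,0.37901535],[-0.08263398,0.23781747,0.96778845,-0.27559914],[0,0,0,1]])
def fit(imf,V,p0,rad,kind,z0):
    c=dict(w);c["view"]=V
    g=cv2.GaussianBlur(cv2.cvtColor(cv2.imread(imf),cv2.COLOR_BGR2GRAY).astype(np.float32),(0,0),.8)
    gx=cv2.Sobel(g,cv2.CV_32F,1,0);gy=cv2.Sobel(g,cv2.CV_32F,0,1);mag=np.hypot(gx,gy)
    A=np.radians(np.arange(0,360,3))
    def curve(p):
        C=np.array(p[:3])
        if kind=="circle": P=[C+rad*np.array([np.cos(a),np.sin(a),0]) for a in A]
        else:
            o=-V[:3,:3].T@V[:3,3]; n=C-o; d=np.linalg.norm(n); n/=d; u=np.cross(n,[0,0,1]);u/=np.linalg.norm(u);v=np.cross(n,u)
            cc=C-n*rad**2/d; rr=rad*np.sqrt(1-rad**2/d**2); P=[cc+rr*(np.cos(a)*u+np.sin(a)*v) for a in A]
        return np.array([proj(c,q) for q in P])
    p=np.array([p0[0],p0[1],z0])
    for it in range(6):
        Q=curve(p); cen=Q.mean(0); R_=4 if it<2 else 2.5; pts=[];idx=[]
        for i,q in enumerate(Q):
            n=(q-cen)/np.linalg.norm(q-cen); t=np.arange(-R_,R_+.01,.25)
            xy=(q+np.outer(t,n)).astype(np.float32)
            m=abs(cv2.remap(gx,xy[None,:,0],xy[None,:,1],1)[0]*n[0]+cv2.remap(gy,xy[None,:,0],xy[None,:,1],1)[0]*n[1])
            k=m.argmax()
            if m[k]>40 and 0<k<len(t)-1: pts.append(t[k]);idx.append(i)
        E0=np.array([Q[i]+pts[j]*(Q[i]-cen)/np.linalg.norm(Q[i]-cen) for j,i in enumerate(idx)])
        def res(x):
            Qn=curve(x); N=(Qn-Qn.mean(0)); N/=np.linalg.norm(N,axis=1)[:,None]
            return ((E0-Qn[idx])*N[idx]).sum(1)
        r=least_squares(res,p,loss="soft_l1",f_scale=.3); p=r.x
    print(imf,kind,rad,p.round(4),"n",len(idx),"rms",np.median(abs(r.fun)).round(3),"cen",proj(c,p).round(2))
fit("pics/raw_w9.png",V9,(.511,-.163),.030,"circle",.054)
fit("pics/raw_w10.png",V10,(.5433,.203),.060,"circle",.075)
fit("pics/raw_w10.png",V10,(.5435,.2016),.018,"sphere",.101)
```

```text
pics/raw_w9.png circle 0.03 [ 0.5111 -0.1644  0.0489] n 97 rms 0.244 cen [324.04 141.73]
pics/raw_w10.png circle 0.06 [0.5437 0.2011 0.0799] n 110 rms 0.486 cen [327.64 136.26]
pics/raw_w10.png sphere 0.018 [0.5432 0.2015 0.1037] n 115 rms 0.234 cen [327.75 137.17]
```

Plate and ball fits agree: post axis is at (0.5434,0.2014) and plate z about 0.075–0.083. The cup is at (0.5111,-0.1643). Back to the tongue.

```bash
python3 d.py .5261 -.2088 .15
```

```text
t 16.1 tcp [0.5552 0.1523 0.2483] x [ 0.005 -0.002 -1.   ] y [0.95  0.313 0.004] F [ 0.7 -0.2 -0.5] T [ 0.03 -0.12 -0.01] op 0.0916 q6 -0.18
toolshift mm [  98.8 -141.2  333.5] yaw y deg 18.27
```

Call:
play_rows:
  moves:
    - [[0.004,-0.018,0.042,0,1],[0.004,-0.018,0.042,0,1],[0.004,-0.018,0.042,0,1],[0.004,-0.018,0.042,0,1],[0.004,-0.018,0.042,0,1],[0.004,-0.018,0.042,0,1],[0.004,-0.018,0.042,0,1],[0.004,-0.01,0.025,0,1],[0,0,0,0,1],[0,0,0,0,1]]

```text
time: 17.1
tool_pos: [0.5268, -0.204, 0.2154]
tool_rot: [1.098, 1.562, -0.149]
contact_force: [-1.1, 0.0, 0.6]
opening: 0.0917
```

```bash
python3 d.py .5261 -.2088 .1
```

```text
t 17.1 tcp [ 0.5268 -0.204   0.2154] x [ 0.008 -0.001 -1.   ] y [0.948 0.319 0.007] F [-1.1  0.   0.6] T [ 0.06 -0.08  0.05] op 0.0917 q6 -0.83
toolshift mm [115.3  -3.1   3.8] yaw y deg 18.59
```

Call:
play_rows:
  moves:
    - [[0.014,-0.001,0.001,0,1],[0.014,0,0.001,0,1],[0.014,0,0.001,0,1],[0.014,0,0,0,1],[0.014,0,0,0,1],[0.014,0,0,0,1],[0.014,0,0,0,1],[0.01,0,0,0,1],[0,0,0,0,1],[0,0,0,0,1]]

```text
time: 18.1
tool_pos: [0.5323, -0.1933, 0.1075]
tool_rot: [1.184, 1.557, -0.047]
contact_force: [-0.2, 0.4, -0.8]
opening: 0.0915
```

```bash
python3 d.py .5261 -.2088 .01;  python3 - <<'E'
from h import *
c=snap("wrist","w11.png")
E
```

```text
t 18.1 tcp [ 0.5323 -0.1933  0.1075] x [ 0.014 -0.001 -1.   ] y [0.943 0.334 0.013] F [-0.2  0.4 -0.8] T [ 0.03 -0.15 -0.  ] op 0.0915 q6 -0.83
toolshift mm [ 97.4 -12.3  12. ] yaw y deg 19.51
```

View pics/w11.png

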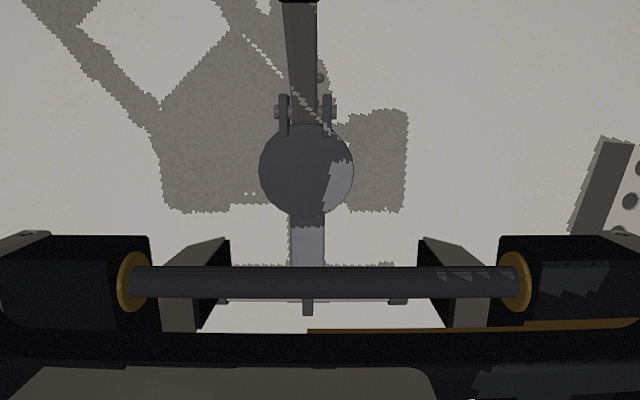

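Call:
play_rows:
  moves:
    - [[0,-0.004,0.004,0.5,1],[0,-0.004,0.004,0.4,1],[0,-0.003,0.003,0,1],[0,0,0,0,1],[0.006,0,0,0,1],[0.008,0,0,0,1],[0.008,0,0,0,1],[0.008,0,0,0,1],[0.006,0,0,0,1],[0,0,0,0,1]]

```text
time: 19.15
tool_pos: [0.5259, -0.2093, 0.0695]
tool_rot: [1.141, 1.555, -0.107]
contact_force: [-0.6, 0.5, 0.4]
opening: 0.0918
```

```bash
python3 d.py .5261 -.2088 .01
```

```text
t 19.15 tcp [ 0.5259 -0.2093  0.0695] x [ 0.016 -0.002 -1.   ] y [0.948 0.317 0.015] F [-0.6  0.5  0.4] T [ 0.02 -0.12 -0.02] op 0.0918 q6 -0.84
toolshift mm [59.5 -0.5 -0.8] yaw y deg 18.47
```

Call:
play_rows:
  moves:
    - [[0.008,0,0,0,1],[0.008,0,0,0,1],[0.008,0,0,0,1],[0.008,0,0,0,1],[0.008,0,0,0,1],[0.008,0,0,0,1],[0.006,0,0,0,1],[0.003,0,0,0,1],[0,0,0,0,1],[0,0,0,0,1]]

```text
time: 20.15
tool_pos: [0.527, -0.2093, 0.007]
tool_rot: [1.153, 1.555, -0.096]
contact_force: [-1.0, -0.0, 0.3]
opening: 0.0916
```

```bash
python3 d.py .5261 -.2088 .01;  python3 - <<'E'
from h import *
c=snap("wrist","w12.png")
E
```

```text
t 20.15 tcp [ 0.527  -0.2093  0.007 ] x [ 0.016 -0.001 -1.   ] y [0.948 0.317 0.014] F [-1.  -0.   0.3] T [ 0.02 -0.16 -0.01] op 0.0916 q6 -0.85
toolshift mm [-3.  -0.7 -0.7] yaw y deg 18.48
```

View pics/w12.png

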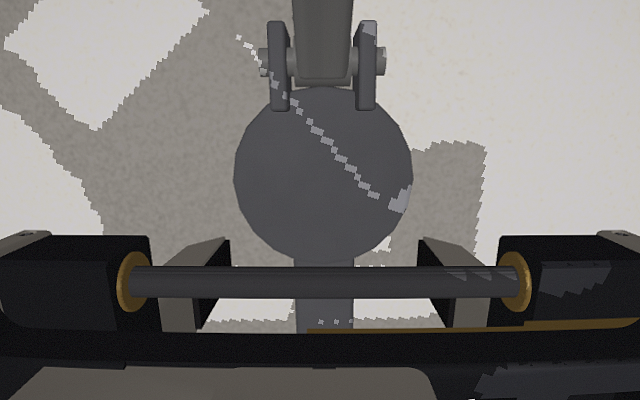

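Call:
play_rows:
  moves:
    - [[-0.002,-0.0007,-0.0007,0,0.3],[0,0,0,0,0],[0,0,0,0,-0.3],[0,0,0,0,-0.4],[0,0,0,0,-0.8],[0,0,0,0,-0.8],[0,0,0,0,-0.8],[0,0,0,0,-0.8],[0,0,0,0,-0.8],[0,0,0,0,-0.8]]
  grip_force: 40

```text
time: 21.2
tool_pos: [0.5267, -0.2092, 0.0106]
tool_rot: [1.086, 1.553, -0.162]
contact_force: [0.2, -1.3, 1.2]
opening: 0.0236
```

```bash
python3 d.py .5261 -.2088 .01;  python3 - <<'E'
from h import *
c=snap("wrist","w13.png")
E
```

```text
t 21.2 tcp [ 0.5267 -0.2092  0.0106] x [ 0.018 -0.003 -1.   ] y [0.948 0.317 0.016] F [ 0.2 -1.3  1.2] T [-0.07  0.2   0.11] op 0.0236 q6 -0.85
toolshift mm [ 0.6 -0.4 -0.6] yaw y deg 18.51
```

View pics/w13.png

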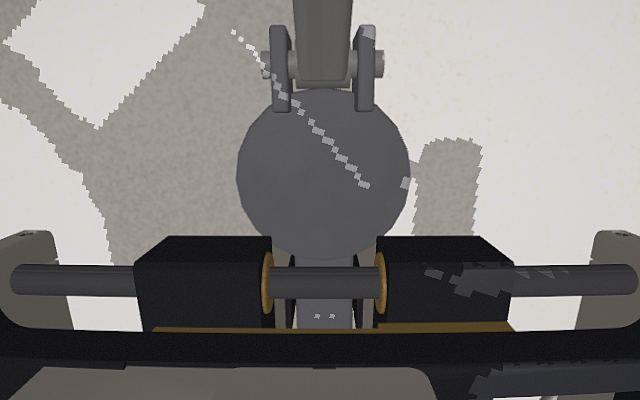

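```bash
cat > fit.py <<'E'
from h import *
from scipy.optimize import least_squares
def fit(imf,c,p0,rad,kind,fixz=False):
    V=c["view"]
    g=cv2.GaussianBlur(cv2.cvtColor(cv2.imread(imf),cv2.COLOR_BGR2GRAY).astype(np.float32),(0,0),.8)
    gx=cv2.Sobel(g,cv2.CV_32F,1,0);gy=cv2.Sobel(g,cv2.CV_32F,0,1)
    A=np.radians(np.arange(0,360,3))
    def curve(p):
        C=np.array([p[0],p[1],p[2] if len(p)>2 else p0[2]])
        return np.array([proj(c,C+rad*np.array([np.cos(a),np.sin(a),0])) for a in A])
    p=np.array(p0[:2] if fixz else p0,float)
    for it in range(6):
        Q=curve(p); cen=Q.mean(0); R_=6 if it<2 else 3; pts=[];idx=[]
        for i,q in enumerate(Q):
            n=(q-cen)/np.linalg.norm(q-cen); t=np.arange(-R_,R_+.01,.25)
            if q[1]>228: continue
            xy=(q+np.outer(t,n)).astype(np.float32)
            m=abs(cv2.remap(gx,xy[None,:,0],xy[None,:,1],1)[0]*n[0]+cv2.remap(gy,xy[None,:,0],xy[None,:,1],1)[0]*n[1])
            k=m.argmax()
            if m[k]>40 and 0<k<len(t)-1: pts.append(t[k]);idx.append(i)
        E0=np.array([Q[i]+pts[j]*(Q[i]-cen)/np.linalg.norm(Q[i]-cen) for j,i in enumerate(idx)])
        def res(x):
            Qn=curve(x); N=(Qn-Qn.mean(0)); N/=np.linalg.norm(N,axis=1)[:,None]
            return ((E0-Qn[idx])*N[idx]).sum(1)
        r=least_squares(res,p,loss="soft_l1",f_scale=.3); p=r.x
    print(imf,p.round(4),"n",len(idx),"med",np.median(abs(r.fun)).round(3)); return p
E
python3 - <<'E'
from fit import *
s,M=state(); c=robot.get_calibration("wrist")
print(c["view"].round(4).tolist())
for z in (.054,.05):
  p=fit("pics/raw_w13.png",c,(.511,-.164,z),.03,"c",True); print("tool:",M.T@(np.array([*p[:2],.054])-s["tool_pos"]))
fit("pics/raw_w13.png",c,(.511,-.164,.054),.03,"c")
E
```

```text
t 21.25 tcp [ 0.5267 -0.2092  0.0106] x [ 0.018 -0.003 -1.   ] y [0.948 0.317 0.016] F [-0.5  0.8  1.3] T [-0.11  0.12  0.15] op 0.0242 q6 -0.85
[[0.9482, 0.3171, 0.0169, -0.433], [-0.3024, 0.9179, -0.257, 0.3281], [-0.097, 0.2386, 0.9663, -0.0781], [0.0, 0.0, 0.0, 1.0]]
pics/raw_w13.png [ 0.5108 -0.1656] n 49 med 1.205
tool: [-0.04379728 -0.00053245 -0.0460866 ]
pics/raw_w13.png [ 0.5107 -0.1648] n 78 med 0.275
tool: [-0.04380036 -0.00035666 -0.04678591]
pics/raw_w13.png [ 0.5107 -0.1648  0.0501] n 78 med 0.375
```

Call:
play_rows:
  moves:
    - [[-0.003,0,0,0,-0.8],[-0.006,0,0,0,-0.8],[-0.01,0,0,0,-0.8],[-0.015,0,0,0,-0.8],[-0.015,0,0,0,-0.8],[-0.015,0,0,0,-0.8],[-0.01,0,0,0,-0.8],[-0.005,0,0,0,-0.8],[0,0,0,0,-0.8],[0,0,0,0,-0.8]]

```text
time: 22.25
tool_pos: [0.5213, -0.2067, 0.0905]
tool_rot: [1.64, 1.563, 0.392]
contact_force: [0.1, -0.2, -8.3]
opening: 0.0237
```

```bash
python3 d.py .5591 .1566 .20;  python3 - <<'E'
from h import *
c=snap("wrist","w14.png"); snap("scene","s14.png",(180,60,380,210),4)
E
```

```text
t 22.25 tcp [ 0.5213 -0.2067  0.0905] x [ 0.008  0.003 -1.   ] y [0.948 0.317 0.008] F [ 0.1 -0.2 -8.3] T [-0.22 -0.19 -0.03] op 0.0237 q6 -0.84
toolshift mm [-108.1  151.8 -332.6] yaw y deg 18.47
```

View pics/w14.png

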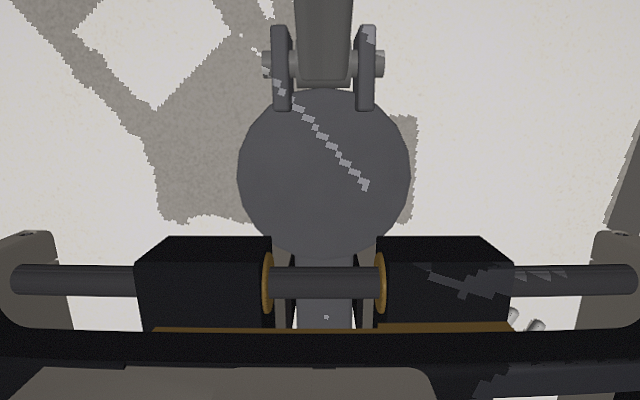

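View pics/s14.png

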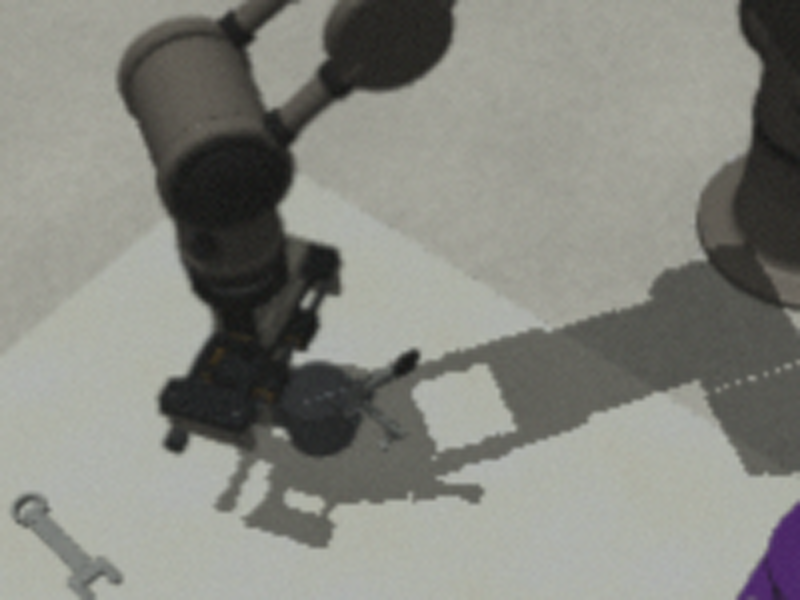

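Lift is clean: 8.3 N carried, the cup sits unchanged in the hand, and the handle is still up. Now carrying it over.

Call:
play_rows:
  moves:
    - [[-0.02,0.01,-0.022,0,-0.8],[-0.02,0.014,-0.03,0,-0.8],[-0.02,0.017,-0.037,0,-0.8],[-0.02,0.017,-0.037,0,-0.8],[-0.02,0.017,-0.037,0,-0.8],[-0.01,0.017,-0.037,0,-0.8],[0,0.017,-0.037,0,-0.8],[0,0.014,-0.03,0,-0.8],[0,0.007,-0.016,0,-0.8],[0,0,0,0,-0.8]]

```text
time: 23.35
tool_pos: [0.5528, 0.1142, 0.1988]
tool_rot: [-2.902, 1.562, 2.129]
contact_force: [0.4, -1.3, -8.4]
opening: 0.0241
```

```bash
python3 d.py .5591 .1566 .18
```

```text
t 23.35 tcp [0.5528 0.1142 0.1988] x [-0.005  0.008 -1.   ] y [ 0.95   0.313 -0.002] F [ 0.4 -1.3 -8.4] T [-0.22 -0.29  0.  ] op 0.0241 q6 -0.26
toolshift mm [ 19.1  19.3 -38.1] yaw y deg 18.26
```

Call:
play_rows:
  moves:
    - [[0.002,0.003,-0.006,-0.2,-0.8],[0.002,0.005,-0.01,0,-0.8],[0.002,0.005,-0.01,0,-0.8],[0.002,0.003,-0.006,0,-0.8],[0,0.001,-0.002,0,-0.8],[0,0,0,0,-0.8],[0,0,0,0,-0.8],[0,0,0,0,-0.8],[0,0,0,0,-0.8],[0,0,0,0,-0.8]]

```text
time: 24.35
tool_pos: [0.5579, 0.1515, 0.1882]
tool_rot: [-2.429, 1.56, 2.603]
contact_force: [-0.6, 0.3, -8.7]
opening: 0.0236
```

```bash
python3 d.py .5591 .1566 .15;  python3 - <<'E'
from h import *
c=snap("wrist","w15.png"); snap("scene","s15.png",(250,150,450,300),4)
snap("top","t15.png",(180,110,380,260),4)
E
```

```text
t 24.35 tcp [0.5579 0.1515 0.1882] x [-0.009  0.006 -1.   ] y [ 0.949  0.314 -0.007] F [-0.6  0.3 -8.7] T [-0.17 -0.21 -0.02] op 0.0236 q6 -0.19
toolshift mm [38.2  3.  -4.1] yaw y deg 18.29
```

View pics/w15.png

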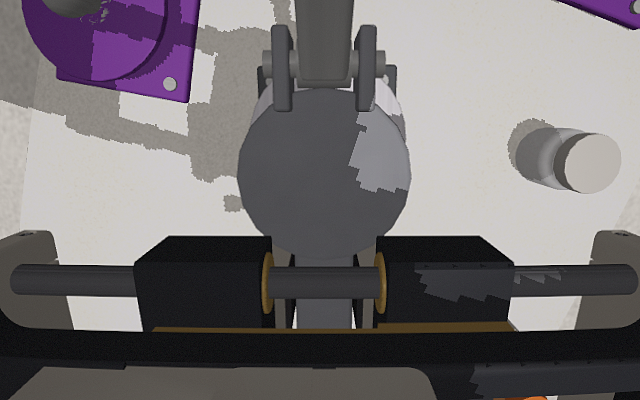

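View pics/s15.png

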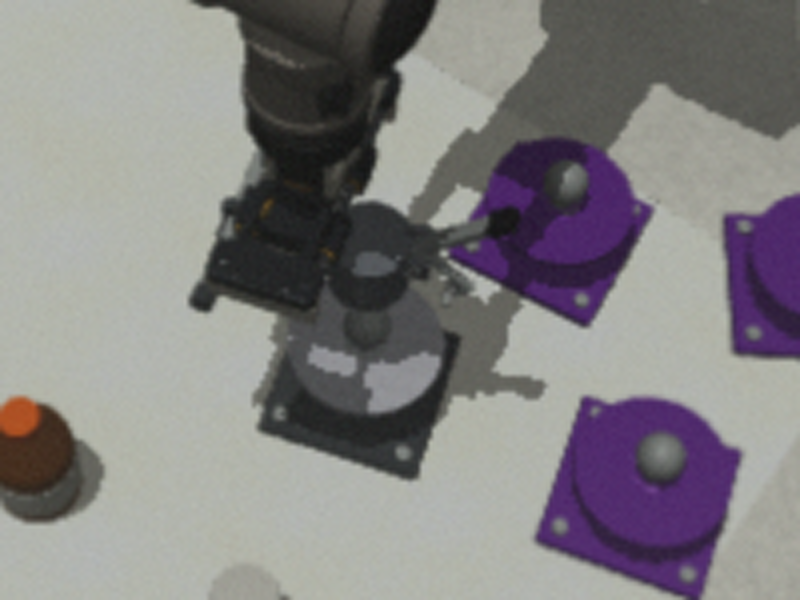

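Call:
play_rows:
  moves:
    - [[0.004,0.001,-0.0015,0,-0.8],[0.006,0.001,-0.002,0,-0.8],[0.006,0.0007,-0.001,0,-0.8],[0.006,0,0,0,-0.8],[0.006,0,0,0,-0.8],[0.004,0,0,0,-0.8],[0,0,0,0,-0.8],[0,0,0,0,-0.8],[0,0,0,0,-0.8],[0,0,0,0,-0.8]]

```text
time: 25.5
tool_pos: [0.5585, 0.1574, 0.1526]
tool_rot: [-2.372, 1.559, 2.66]
contact_force: [0.1, -0.5, -8.2]
opening: 0.0236
```

```bash
python3 d.py .5591 .1566 .147;  python3 - <<'E'
from h import *
snap("scene","s16.png",(250,150,450,300),4)
E
```

```text
t 25.5 tcp [0.5585 0.1574 0.1526] x [-0.01   0.005 -1.   ] y [ 0.949  0.314 -0.008] F [ 0.1 -0.5 -8.2] T [-0.16 -0.21 -0.03] op 0.0236 q6 -0.18
toolshift mm [5.6 0.3 1. ] yaw y deg 18.3
```

View pics/s16.png

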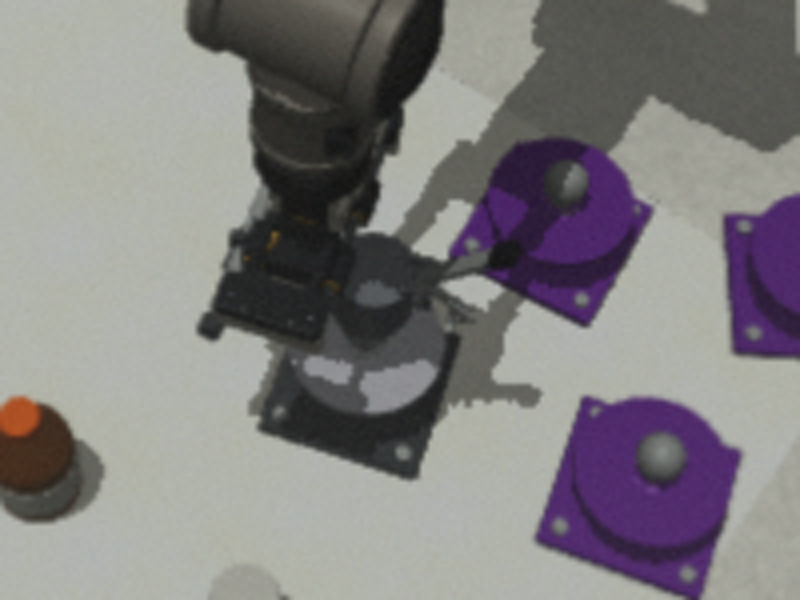

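Call:
play_rows:
  moves:
    - [[0.002,0.0005,0.001,0,-0.8],[0.002,0,0,0,-0.8],[0.002,0,0,0,-0.8],[0.002,0,0,0,-0.8],[0.002,0,0,0,-0.8],[0.002,0,0,0,-0.8],[0.002,0,0,0,-0.8],[0.002,0,0,0,-0.8],[0,0,0,0,-0.8],[0,0,0,0,-0.8]]

```text
time: 26.55
tool_pos: [0.5594, 0.1567, 0.1354]
tool_rot: [-2.401, 1.559, 2.631]
contact_force: [0.5, 0.2, -7.6]
opening: 0.0239
```

```bash
python3 d.py .5591 .1566 .130
```

```text
t 26.55 tcp [0.5594 0.1567 0.1354] x [-0.01   0.006 -1.   ] y [ 0.949  0.314 -0.008] F [ 0.5  0.2 -7.6] T [-0.14 -0.18  0.  ] op 0.0239 q6 -0.19
toolshift mm [ 5.4 -0.2  0. ] yaw y deg 18.3
```

Position is within 0.3 mm and there is no contact yet. Continuing in 1.5 mm rows.

Call:
play_rows:
  moves:
    - [[0.0015,-0.0002,0,0,-0.8],[0.0015,0,0,0,-0.8],[0.0015,0,0,0,-0.8],[0.0015,0,0,0,-0.8],[0.0015,0,0,0,-0.8],[0.0015,0,0,0,-0.8],[0.0015,0,0,0,-0.8],[0.0015,0,0,0,-0.8],[0,0,0,0,-0.8],[0,0,0,0,-0.8]]

```text
time: 27.55
tool_pos: [0.5592, 0.1567, 0.1225]
tool_rot: [-2.424, 1.56, 2.608]
contact_force: [-0.1, -0.7, -8.4]
opening: 0.0239
```

```bash
python3 d.py .5591 .1566 .115
```

```text
t 27.55 tcp [0.5592 0.1567 0.1225] x [-0.009  0.006 -1.   ] y [ 0.949  0.314 -0.007] F [-0.1 -0.7 -8.4] T [-0.16 -0.17  0.03] op 0.0239 q6 -0.19
toolshift mm [ 7.5 -0.1  0.1] yaw y deg 18.3
```

Call:
play_rows:
  moves:
    - [[0.0015,0,0,0,-0.8],[0.0015,0,0,0,-0.8],[0.0015,0,0,0,-0.8],[0.0015,0,0,0,-0.8],[0.0015,0,0,0,-0.8],[0.0015,0,0,0,-0.8],[0.0015,0,0,0,-0.8],[0.0015,0,0,0,-0.8],[0,0,0,0,-0.8],[0,0,0,0,-0.8]]

```text
time: 28.55
tool_pos: [0.5591, 0.1568, 0.1095]
tool_rot: [-2.428, 1.56, 2.604]
contact_force: [-0.5, -0.1, -8.6]
opening: 0.0235
```

```bash
python3 d.py .5591 .1566 .093
```

```text
t 28.55 tcp [0.5591 0.1568 0.1095] x [-0.009  0.006 -1.   ] y [ 0.949  0.314 -0.007] F [-0.5 -0.1 -8.6] T [-0.14 -0.18  0.07] op 0.0235 q6 -0.19
toolshift mm [16.5  0.   0.3] yaw y deg 18.3
```

Call:
play_rows:
  moves:
    - [[0.001,0,0,0,-0.8],[0.001,0,0,0,-0.8],[0.001,0,0,0,-0.8],[0.001,0,0,0,-0.8],[0.001,0,0,0,-0.8],[0.001,0,0,0,-0.8],[0.001,0,0,0,-0.8],[0.001,0,0,0,-0.8],[0.001,0,0,0,-0.8],[0,0,0,0,-0.8]]

```text
time: 29.55
tool_pos: [0.559, 0.1568, 0.0998]
tool_rot: [-2.422, 1.56, 2.61]
contact_force: [-0.3, -0.2, -8.0]
opening: 0.024
```

```bash
python3 d.py .5591 .1566 .093
```

```text
t 29.55 tcp [0.559  0.1568 0.0998] x [-0.009  0.006 -1.   ] y [ 0.949  0.314 -0.007] F [-0.3 -0.2 -8. ] T [-0.23 -0.22  0.03] op 0.024 q6 -0.19
toolshift mm [6.8 0.  0.2] yaw y deg 18.3
```

Call:
play_rows:
  moves:
    - [[0.001,0,0,0,-0.8],[0.001,0,0,0,-0.8],[0.001,0,0,0,-0.8],[0.001,0,0,0,-0.8],[0.001,0,0,0,-0.8],[0.001,0,0,0,-0.8],[0,0,0,0,-0.8],[0,0,0,0,-0.8],[0,0,0,0,-0.8],[0,0,0,0,-0.8]]

```text
time: 30.55
tool_pos: [0.559, 0.1568, 0.0933]
tool_rot: [-2.429, 1.56, 2.602]
contact_force: [0.3, -0.5, -8.3]
opening: 0.0239
```

```bash
python3 d.py .5591 .1566 .093
```

```text
t 30.55 tcp [0.559  0.1568 0.0933] x [-0.009  0.006 -1.   ] y [ 0.949  0.314 -0.007] F [ 0.3 -0.5 -8.3] T [-0.29 -0.17  0.  ] op 0.0239 q6 -0.19
toolshift mm [ 0.3 -0.   0.3] yaw y deg 18.3
```

Call:
play_rows:
  moves:
    - [[0.001,0,0,0,-0.8],[0.001,0,0,0,-0.8],[0.001,0,0,0,-0.8],[0.001,0,0,0,-0.8],[0,0,0,0,-0.8],[0,0,0,0,-0.8],[0,0,0,0,-0.8],[0,0,0,0,-0.8],[0,0,0,0,-0.8],[0,0,0,0,-0.8]]

```text
time: 31.55
tool_pos: [0.5591, 0.1569, 0.0916]
tool_rot: [-2.522, 1.561, 2.51]
contact_force: [-3.0, -1.4, -1.2]
opening: 0.0237
```

```bash
python3 d.py .5591 .1566 .093
```

```text
t 31.55 tcp [0.5591 0.1569 0.0916] x [-0.008  0.006 -1.   ] y [ 0.949  0.314 -0.005] F [-3.  -1.4 -1.2] T [-0.35  0.27  0.03] op 0.0237 q6 -0.19
toolshift mm [-1.4 -0.1  0.3] yaw y deg 18.32
```

Call:
play_rows:
  moves:
    - [[0.0007,0,0,0,-0.8],[0.0007,0,0,0,-0.8],[0,0,0,0,-0.8],[0,0,0,0,-0.8],[0,0,0,0,-0.8],[0,0,0,0,-0.8],[0,0,0,0,-0.8],[0,0,0,0,-0.8],[0,0,0,0,-0.8],[0,0,0,0,-0.8]]

```text
time: 32.55
tool_pos: [0.5591, 0.1569, 0.0916]
tool_rot: [-2.562, 1.562, 2.471]
contact_force: [-2.3, 0.5, 0.0]
opening: 0.0238
```

```bash
python3 d.py .5591 .1566 .093
python3 - <<'E'
from h import *
snap("scene","s17.png",(270,160,430,280),5)
E
```

```text
t 32.55 tcp [0.5591 0.1569 0.0916] x [-0.007  0.005 -1.   ] y [ 0.949  0.314 -0.005] F [-2.3  0.5  0. ] T [-0.3   0.37  0.06] op 0.0238 q6 -0.19
toolshift mm [-1.4 -0.1  0.2] yaw y deg 18.32
```

View pics/s17.png

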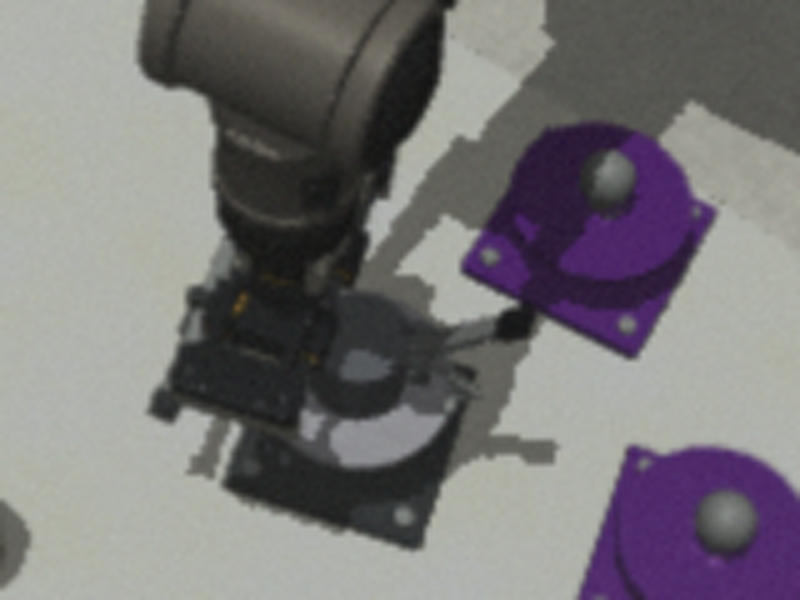

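Call:
play_rows:
  moves:
    - [[0,0,0,0,-0.8],[0,0,0,0,-0.8],[0,0,0,0,-0.8],[0.0005,0,0,0,-0.8],[0.0005,0,0,0,-0.8],[0,0,0,0,-0.8],[0,0,0,0,-0.8],[0,0,0,0,-0.8],[0,0,0,0,-0.8],[0,0,0,0,-0.8]]
  grip_force: 6

```text
time: 33.6
tool_pos: [0.5591, 0.1569, 0.0915]
tool_rot: [-2.641, 1.562, 2.391]
contact_force: [-3.7, -0.0, 0.5]
opening: 0.0239
```

```bash
python3 d.py .5591 .1566 .093
```

```text
t 33.6 tcp [0.5591 0.1569 0.0915] x [-0.006  0.006 -1.   ] y [ 0.949  0.314 -0.004] F [-3.7 -0.   0.5] T [-0.18  0.4   0.09] op 0.0239 q6 -0.19
toolshift mm [-1.5 -0.1  0.3] yaw y deg 18.32
```

Call:
play_rows:
  moves:
    - [[0,0,0,0,-0.8],[0,0,0,0,-0.8],[0,0,0,0,-0.8],[0,0,0,0,-0.5],[0,0,0,0,-0.44],[0,0,0,0,-0.4],[0,0,0,0,-0.4],[0,0,0,0,-0.4],[0,0,0,0,-0.4],[0,0,0,0,-0.4]]
  grip_force: 3

```text
time: 34.6
tool_pos: [0.5608, 0.1573, 0.0919]
tool_rot: [-3.097, 1.563, 1.935]
contact_force: [-1.5, -0.3, 0.2]
opening: 0.0277
```

```bash
python3 d.py .5591 .1566 .093
python3 - <<'E'
from h import *
snap("scene","s18.png",(270,160,430,280),5);snap("wrist","w18.png")
E
```

```text
t 34.6 tcp [0.5608 0.1573 0.0919] x [-0.003  0.007 -1.   ] y [ 0.949  0.314 -0.   ] F [-1.5 -0.3  0.2] T [-0.05  0.16 -0.05] op 0.0277 q6 -0.19
toolshift mm [-1.1 -1.9  0.2] yaw y deg 18.3
```

View pics/s18.png

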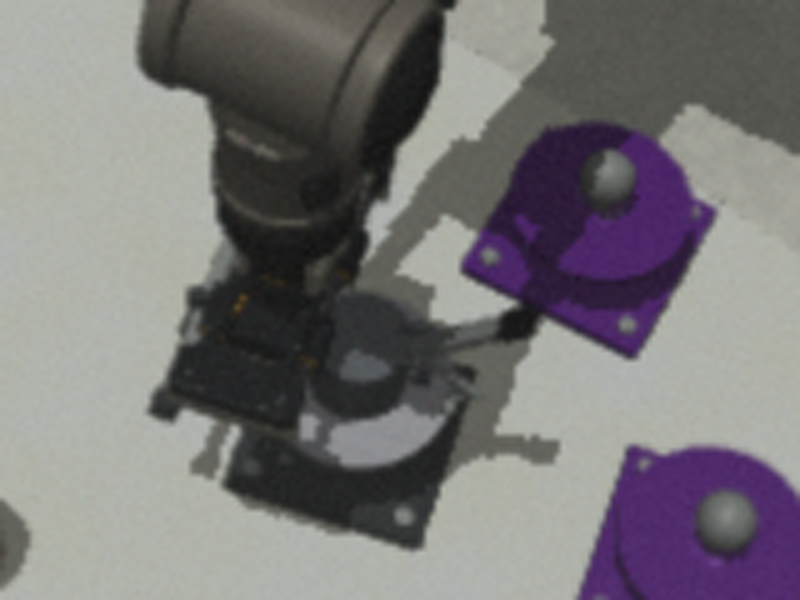

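View pics/w18.png

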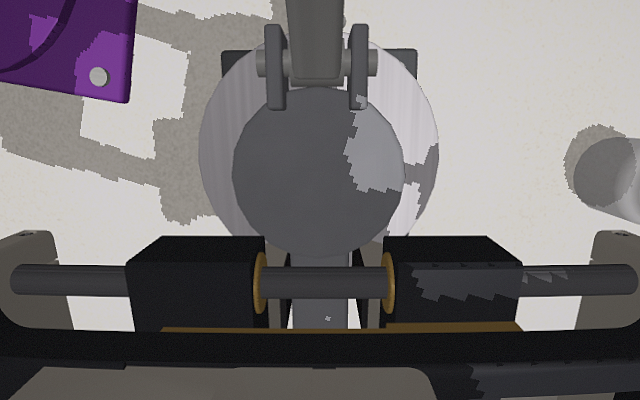

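It's seated: the cup is concentric with the plate and the holder stands by itself. Opening and rising clear.

Call:
play_rows:
  moves:
    - [[0,-0.001,0,0,-0.2],[0,-0.001,0,0,0],[0,0,0,0,0.1],[-0.005,0,0,0,0.1],[-0.015,0,0,0,0.1],[-0.025,0,0,0,0.1],[-0.025,0,0,0,0.1],[-0.025,0,0,0,0],[-0.015,0,0,0,0],[0,0,0,0,0]]

```text
time: 35.7
tool_pos: [0.5605, 0.1561, 0.2085]
tool_rot: [2.53, 1.563, 1.279]
contact_force: [-0.1, 0.3, -0.7]
opening: 0.0456
```

```bash
python3 d.py .5071 .3116 .25
python3 - <<'E'
from h import *
snap("scene","s19.png",(270,160,430,280),5);snap("wrist","w19.png")
E
```

```text
t 35.7 tcp [0.5605 0.1561 0.2085] x [ 0.002  0.008 -1.   ] y [0.95  0.314 0.005] F [-0.1  0.3 -0.7] T [ 0.03 -0.14  0.04] op 0.0456 q6 -0.19
toolshift mm [ -40.4   -1.8 -164.7] yaw y deg 18.27
```

View pics/s19.png

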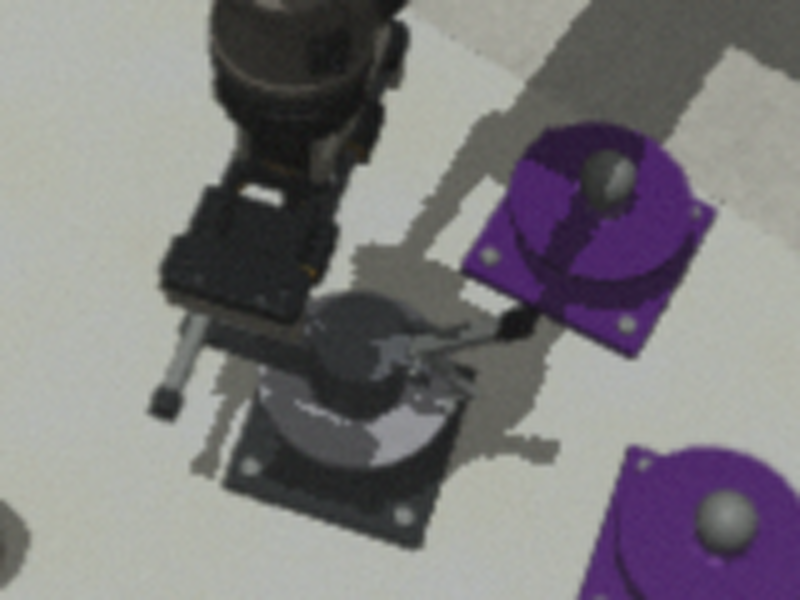

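View pics/w19.png

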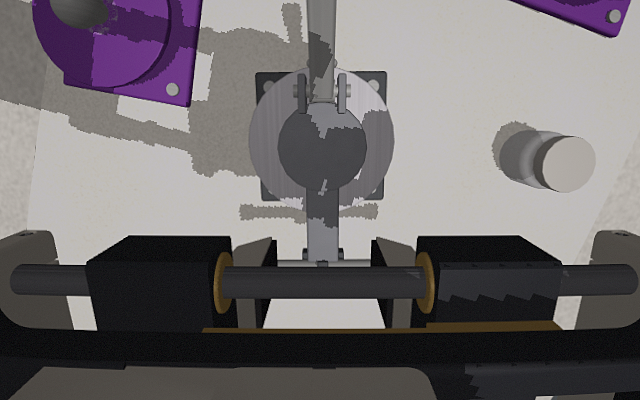

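The holder is level on the plate with the handle still up (pad at scene ≈(373,224)). Now I'll close the fingers and go above the handle.

```bash
python3 d.py .5195 .2736 .24
```

```text
t 35.8 tcp [0.5594 0.1559 0.206 ] x [-0.002  0.007 -1.   ] y [0.95  0.314 0.001] F [-0.8 -0.4 -0.4] T [ 0.01 -0.14 -0.04] op 0.0457 q6 -0.19
toolshift mm [ -33.1   -0.9 -124.5] yaw y deg 18.27
```

Call:
play_rows:
  moves:
    - [[-0.012,0,0,0,-0.5],[-0.012,0,0,0,-1],[-0.012,0,0,0,-1],[0,-0.0005,-0.02,0,-1],[0,-0.0005,-0.025,0,-1],[0,-0.0005,-0.03,0,-1],[0,-0.0005,-0.025,0,-1],[0,0,-0.015,0,-1],[0,0,0,0,-1],[0,0,0,0,-1]]
  grip_force: 10

```text
time: 36.8
tool_pos: [0.5202, 0.2663, 0.245]
tool_rot: [-2.54, 1.562, 2.489]
contact_force: [-0.2, 0.1, 0.3]
opening: 0.0
```

```bash
python3 d.py .5195 .2736 .24
python3 - <<'E'
from h import *
c=snap("wrist","w20.png");snap("scene","s20.png",(270,120,430,240),5)
E
python3 d.py .5195 .2736 .24
```

```text
t 36.8 tcp [0.5202 0.2663 0.245 ] x [-0.007  0.006 -1.   ] y [ 0.95   0.311 -0.005] F [-0.2  0.1  0.3] T [-0.01 -0.15  0.05] op 0.0 q6 0.02
toolshift mm [ 5.1  1.6 -7.1] yaw y deg 18.15
t 36.9 tcp [0.5204 0.2659 0.245 ] x [-0.007  0.006 -1.   ] y [ 0.951  0.31  -0.005] F [-0.2  1.1  0.8] T [-0.04 -0.1   0.01] op 0.0006 q6 0.02
toolshift mm [ 5.   1.6 -7.6] yaw y deg 18.08
```

View pics/w20.png

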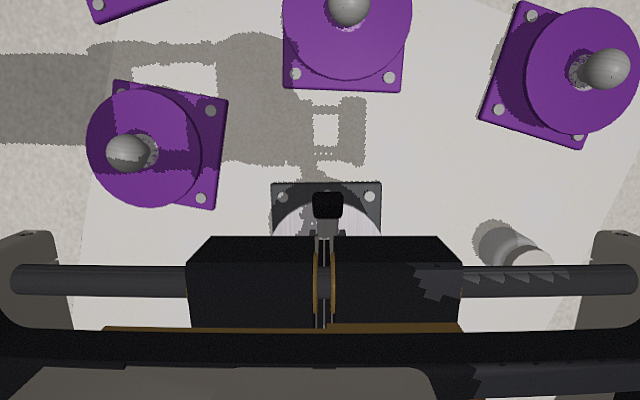

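View pics/s20.png

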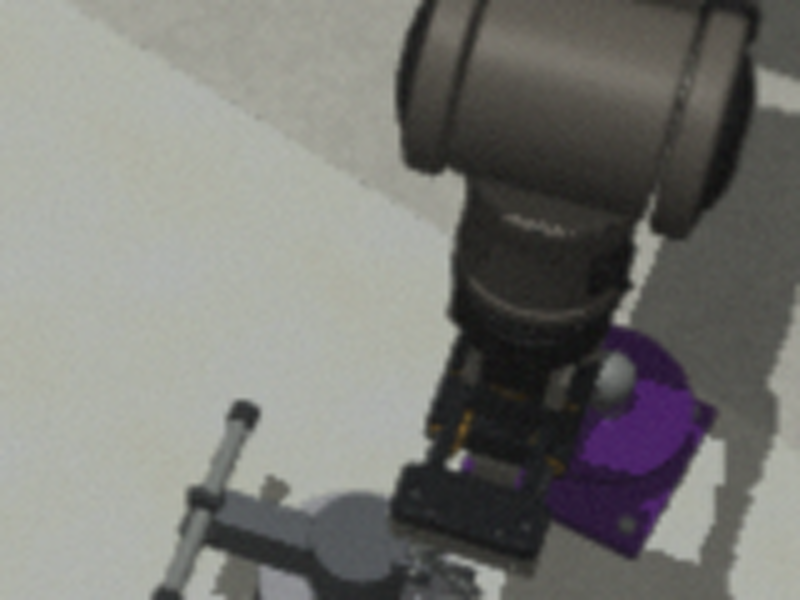

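Call:
play_rows:
  moves:
    - [[0.005,0.0008,-0.003,0,-1],[0.006,0.0008,-0.003,0,-1],[0.006,0,0,0,-1],[0.006,0,0,0,-1],[0.006,0,0,0,-1],[0.004,0,0,0,-1],[0,0,0,0,-1],[0,0,0,0,-1],[0,0,0,0,-1],[0,0,0,0,-1]]

```text
time: 37.9
tool_pos: [0.5209, 0.2697, 0.2084]
tool_rot: [-2.386, 1.561, 2.638]
contact_force: [0.1, 0.5, 0.1]
opening: 0.0002
```

```bash
python3 d.py .5195 .2736 .21
python3 - <<'E'
from h import *
c=snap("wrist","w21.png",(220,150,440,330),3)
E
```

```text
t 37.9 tcp [0.5209 0.2697 0.2084] x [-0.008  0.005 -1.   ] y [ 0.952  0.307 -0.007] F [0.1 0.5 0.1] T [ 0.01 -0.07 -0.02] op 0.0002 q6 0.03
toolshift mm [-1.6 -0.2 -4.1] yaw y deg 17.85
```

View pics/w21.png

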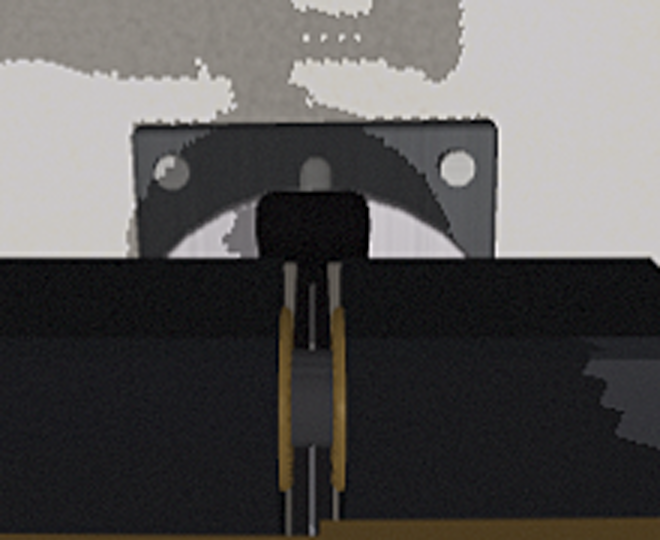

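Call:
play_rows:
  moves:
    - [[0.003,0,-0.001,0,-1],[0.003,0,-0.001,0,-1],[0.003,0,-0.001,0,-1],[0.003,0,-0.001,0,-1],[0.003,0,-0.001,0,-1],[0.003,0,-0.001,0,-1],[0.003,0,-0.001,0,-1],[0.003,0,-0.001,0,-1],[0.003,0,-0.001,0,-1],[0,0,0,0,-1]]

```text
time: 38.95
tool_pos: [0.5179, 0.2797, 0.1797]
tool_rot: [-2.544, 1.562, 2.48]
contact_force: [-0.0, 0.2, 0.0]
opening: 0.0004
```

```bash
python3 d.py .5434 .2014 .21
python3 - <<'E'
from h import *
c=snap("wrist","w22.png",(220,150,440,330),3);snap("scene","s22.png",(270,140,430,260),5)
E
```

```text
t 38.95 tcp [0.5179 0.2797 0.1797] x [-0.007  0.005 -1.   ] y [ 0.952  0.307 -0.005] F [-0.   0.2  0. ] T [-0.   -0.15  0.  ] op 0.0004 q6 0.05
toolshift mm [-30.9   0.1  82.1] yaw y deg 17.87
```

View pics/w22.png

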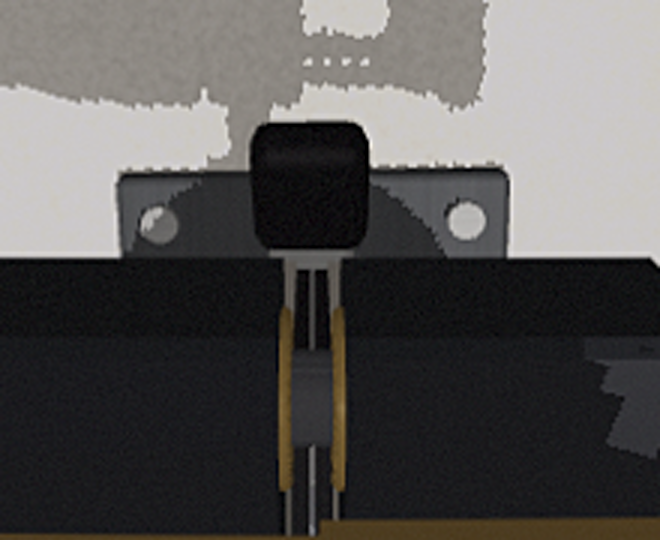

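View pics/s22.png

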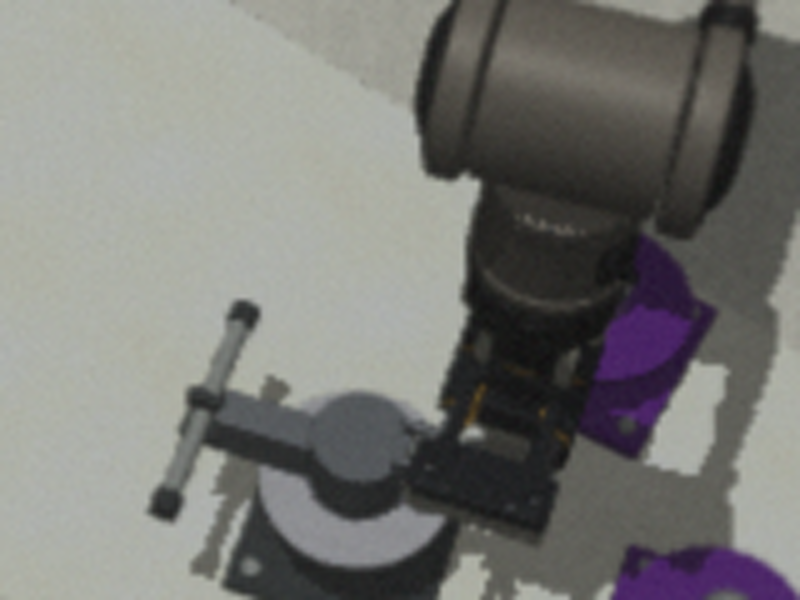

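Call:
play_rows:
  moves:
    - [[0.003,0,-0.001,0,-1],[0.003,0,-0.001,0,-1],[0.003,0,-0.001,0,-1],[0.003,0,-0.001,0,-1],[0.003,0,-0.001,0,-1],[0.003,0,-0.001,0,-1],[0.003,0,-0.001,0,-1],[0.0025,0,0,0,-1],[0.002,0,0,0,-1],[0,0,0,0,-1]]

```text
time: 40.05
tool_pos: [0.5156, 0.2874, 0.1525]
tool_rot: [-2.658, 1.562, 2.367]
contact_force: [-0.2, 0.6, 0.5]
opening: 0.0004
```

```bash
python3 d.py .5434 .2014 .147
```

```text
t 40.05 tcp [0.5156 0.2874 0.1525] x [-0.006  0.006 -1.   ] y [ 0.952  0.307 -0.004] F [-0.2  0.6  0.5] T [-0.02 -0.14  0.04] op 0.0004 q6 0.06
toolshift mm [ 4.8  0.1 90.4] yaw y deg 17.86
```

Call:
play_rows:
  moves:
    - [[0.0015,0,0,0,-1],[0.0015,0,0,0,-1],[0.001,0,0,0,-1],[0.001,0,0,0,-1],[0.001,0,0,0,-1],[0,0,0,0,-1],[0,0,0,0,-1],[0,0,0,0,-1],[0,0,0,0,-1],[0,0,0,0,-1]]

```text
time: 41.05
tool_pos: [0.5158, 0.2876, 0.1472]
tool_rot: [-2.829, 1.562, 2.195]
contact_force: [-0.3, 1.2, 1.7]
opening: 0.0005
```

```bash
python3 d.py .5434 .2014 .147
```

```text
t 41.05 tcp [0.5158 0.2876 0.1472] x [-0.005  0.007 -1.   ] y [ 0.952  0.307 -0.003] F [-0.3  1.2  1.7] T [ 0.09 -0.02  0.02] op 0.0005 q6 0.06
toolshift mm [-0.5 -0.1 90.5] yaw y deg 17.86
```

Call:
play_rows:
  moves:
    - [[0.001,0,0,0,-1],[0.001,0,0,0,-1],[0.001,0,0,0,-1],[0,0,0,0,-1],[0,0,0,0,-1],[0,0,0,0,-1],[0,0,0,0,-1],[0,0,0,0,-1],[0,0,0,0,-1],[0,0,0,0,-1]]

```text
time: 42.05
tool_pos: [0.517, 0.2881, 0.1472]
tool_rot: [2.877, 1.562, 1.618]
contact_force: [-0.8, -0.7, 2.7]
opening: 0.0005
```

```bash
python3 d.py .5434 .2014 .147
python3 - <<'E'
from h import *
snap("scene","s23.png",(270,140,430,260),5)
E
```

```text
t 42.05 tcp [0.517  0.2881 0.1472] x [-0.     0.009 -1.   ] y [0.952 0.307 0.002] F [-0.8 -0.7  2.7] T [-0.09  0.02 -0.01] op 0.0005 q6 0.06
toolshift mm [-0.6 -1.4 90.6] yaw y deg 17.86
```

View pics/s23.png

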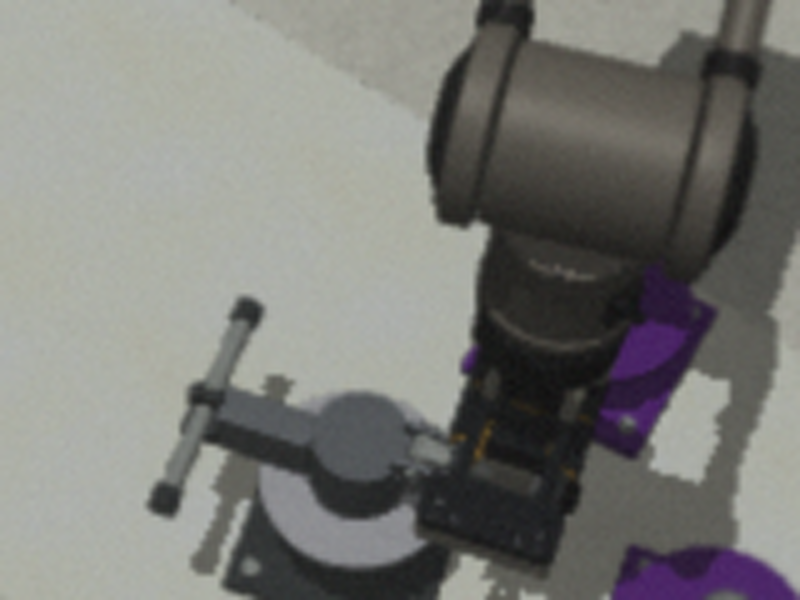

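Call:
play_rows:
  moves:
    - [[-0.004,-0.0005,-0.003,0,-1],[-0.002,-0.0005,-0.007,0,-1],[0,0,-0.007,0,-1],[0,0,0,0,-1],[0.002,0,0,0,-1],[0.002,0,0,0,-1],[0.0015,0,0,0,-1],[0.0015,0,0,0,-1],[0.0015,0,0,0,-1],[0,0,0,0,-1]]

```text
time: 43.1
tool_pos: [0.5106, 0.3073, 0.1459]
tool_rot: [2.689, 1.558, 1.431]
contact_force: [-0.5, -2.3, 3.6]
opening: 0.0002
```

```bash
python3 d.py .5434 .2014 .147
python3 - <<'E'
from h import *
snap("wrist","w24.png")
E
```

```text
t 43.1 tcp [0.5106 0.3073 0.1459] x [ 0.002  0.012 -1.   ] y [0.952 0.307 0.005] F [-0.5 -2.3  3.6] T [-0.41 -0.17  0.04] op 0.0002 q6 0.09
toolshift mm [ -2.3  -1.3 110.8] yaw y deg 17.88
```

View pics/w24.png

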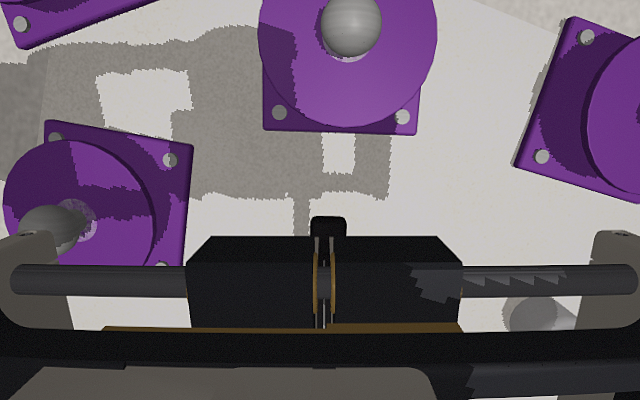

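Call:
play_rows:
  moves:
    - [[0.0015,-0.0003,0,0,-1],[0.0015,-0.0003,0,0,-1],[0.0015,0,0,0,-1],[0,0,0,0,-1],[0,0,0,0,-1],[0,0,0,0,-1],[0,0,0,0,-1],[0,0,0,0,-1],[0,0,0,0,-1],[0,0,0,0,-1]]

```text
time: 44.15
tool_pos: [0.5124, 0.3078, 0.1459]
tool_rot: [2.333, 1.552, 1.072]
contact_force: [-0.6, -0.5, 4.2]
opening: 0.0004
```

```bash
python3 d.py .5434 .2014 .147
```

```text
t 44.15 tcp [0.5124 0.3078 0.1459] x [ 0.009  0.017 -1.   ] y [0.952 0.305 0.014] F [-0.6 -0.5  4.2] T [-0.15 -0.02 -0.02] op 0.0004 q6 0.09
toolshift mm [ -2.6  -2.9 110.7] yaw y deg 17.77
```

Firm stop at z 0.1459 under 4 N, about four times the friction torque. Retreating straight up to check.

Call:
play_rows:
  moves:
    - [[-0.005,0,0,0,-1],[-0.02,0,0,0,-1],[-0.025,0,0,0,-1],[-0.025,0,0,0,-1],[-0.02,0,0,0,-1],[-0.01,0,0.01,0,-1],[0,0,0.02,0,-1],[0,0,0.02,0,-1],[0,0,0,0,-1],[0,0,0,0,-1]]

```text
time: 45.15
tool_pos: [0.5248, 0.2553, 0.2483]
tool_rot: [3.079, 1.557, 1.82]
contact_force: [0.7, 0.4, -0.2]
opening: 0.0006
```

```bash
python3 d.py .5434 .2014 .147
python3 - <<'E'
from h import *
c=snap("wrist","w25.png");cs=snap("scene","s25.png",(270,140,430,260),5); snap("top","t25.png",(180,110,380,260),4)
o=np.array([.5434,.2014,.081]);hx=np.array([-.314,.9494,0])
for th in (0,.06,.12,.2):
    r=81; P=o+hx*(36+r*np.cos(th)-4*np.sin(th))/1e3+np.array([0,0,(58+r*np.sin(th)+4*np.cos(th))/1e3]); print(th,proj(cs,P),proj(c,P))
E
```

```text
t 45.15 tcp [0.5248 0.2553 0.2483] x [-0.003  0.013 -1.   ] y [0.952 0.306 0.001] F [ 0.7  0.4 -0.2] T [ 0.01 -0.11  0.02] op 0.0006 q6 0.0
toolshift mm [100.5   1.1  58.4] yaw y deg 17.83
0 [380.55500817 237.29118643] [323.93745729 129.62540433]
0.06 [380.65203807 236.50081931] [323.96030702 130.28976792]
0.12 [380.64966161 235.67878642] [323.98714381 131.38784599]
0.2 [380.49016787 234.53837314] [324.02928006 133.55907897]
```

View pics/w25.png

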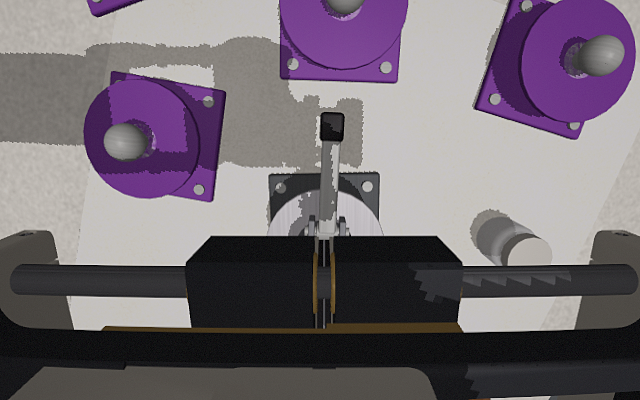

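View pics/s25.png

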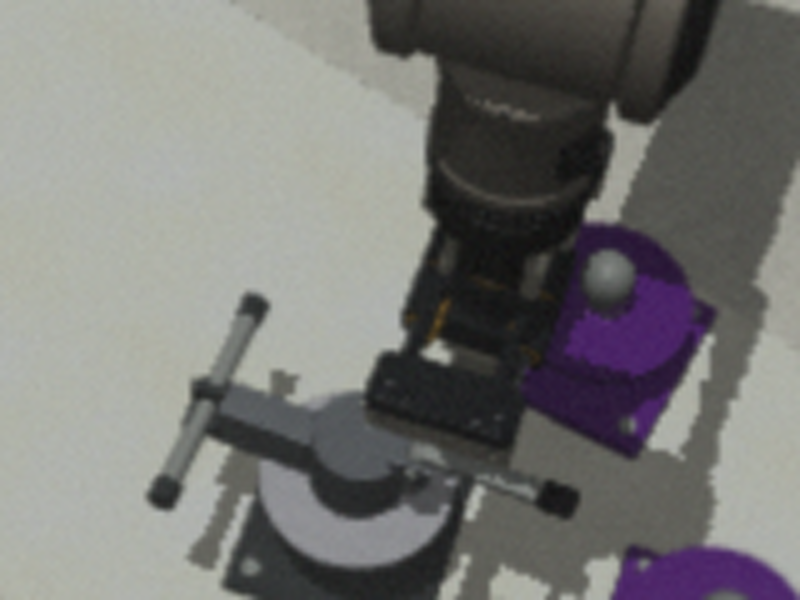

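Run:
```python
from h import *
state(); print(robot.hand_in())
```

```text
t 45.3 tcp [0.5247 0.2561 0.2485] x [-0.003  0.013 -1.   ] y [0.952 0.308 0.001] F [0.2 0.7 0.3] T [ 0.01 -0.17  0.01] op 0.0006 q6 0.0
the job is handed in; nothing more can be done
None
```

The column holder is mounted on the grey ball post and locked. I handed it in at 45.3 s; no verdict was reported.

**What I did**
1. I raised the latch handle to about 0.88 rad by leading it round its hinge with a light grip. I had to regrip partway, because the first grip stopped at about 0.4 rad.
2. I gripped the tongue, lifted the holder (8.3 N) and carried it over the post.
3. I lowered it in steps of 1 to 2 mm. There was no rub on the ball. It touched down with the underside about 81 mm up, which agrees with the 75–83 mm plate height seen in the camera images, and the post took the full weight.
4. I released it and pressed the handle down until it stopped firmly at about 4 N.

**Last checks**
- **Handle:** it stopped at 146 to 147 mm, matching the 147 mm expected when level. In the scene picture it also looks level.
- **Holder:** it looks level and centred on the plate.
- **Robot:** the gripper is about 10 cm clear of the handle, with no contact force.
- **Bystanders and look-alikes:** nothing but the holder and the grey post was touched.

**Small disagreements**
- The handle pad appeared about 2 pixels lower in the scene picture than predicted for a level handle.
- The holder turned by up to about 3° in yaw, which is allowed, most likely while the handle was being pressed.
- The wrist camera read heights about 4 mm low, so I relied on feel for the seat.

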